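# Lay spice jars on a sloping shelf, each against a chock

## Robot

A 7-joint arm with a two-finger parallel gripper is mounted at the origin on a cart in front of the work surface, level with it; the furniture and walls round the work are solid. World frame = base frame: x ahead of the robot, y to its left, z up, the work surface at z = 0. Lengths are in m, angles in rad, forces in N, time in s.
With the tool pointing down it reaches from about 0.35 to 0.9 m from the base axis. Payload 8.1 kg.
Tool frame: the origin (TCP) lies between the finger pads; the fingertips stand 11 mm ahead of it and the grasp point (between the pads) lies 8 mm behind it; z points along the fingers, y is the line along which they close (so a half turn about z gives the same grasp; the last joint's range is limited). The gripper opens to 92 mm and grips with 3 to 60 N. Pads are 19 mm wide; open, the fingers measure 130 mm over their backs; the gripper's body (75 mm by 190 mm) begins 47 mm behind the grasp point.
Start: joints at [1.112, 0.434, 0.025, 1.573, -0.012, 1.134, -0.075], TCP at [0.218, -0.586, 0.238] pointing down, gripper open.
Joint ranges: [-2.62, 2.62], [-0.44, 2.09], [-1.27, 1.32], [0.08, 2.57], [-1.32, 4.46], [0.12, 2], [-2.74, 2.74]. Speed limits (rad/s): [2.22, 2.22, 3.01, 3.01, 3.14, 3.14, 3.14].

## Interface

Orientations are given as a rotation vector (axis times angle).
In Python, from cell import observe, get_image, camera_params, sign_off gives the robot as it stands.
- The arm moves only by the shell command python3 -m pendant 'ROWS' [FORCE]. ROWS is JSON, one flat list of numbers, 7 for each row, row after row: the shift along the tool's x, y, z in m, then the turn, a rotation vector about the tool's x, y, z in rad, then the finger opening in m, from 0 to 0.0918. In form: [dx, dy, dz, rx, ry, rz, jaw, dx, dy, dz, rx, ry, rz, jaw, ...]. A call has 1 to 10 rows; each row shifts and turns the commanded pose from where the row before left it, along the tool's axes as they then stand; what a row does not reach is not made up. A row lasts 1/8 s, in which the tool goes at most 62.5 mm and 10.7 degrees, less where a joint would pass 70% of its speed; a pose out of reach is approached as far as the arm can. A call is refused whole if a number of a shift passes 0.0625 or a number of a turn 0.188, either way. A call with a gripper value outside its range is refused whole. The fingers move at their own pace and stop on an object; FORCE is the grip in N (left out, the last holds). Time passes only in rows, so rows that do not move let the fingers close. It gives the time, the measured TCP pose, the force, the opening and the grip force at its end, in the units of the state.
- observe(): the state, without advancing time (a new reading comes with each control period).
- get_image(name): name is "side" or "top" or "wrist"; returns the picture (420x560x3 uint8, red, green, blue); there is no depth.
- camera_params(name): a dict with "intrinsics" (3x3 intrinsics, pixels), "eye" and "rotation" of the camera in the world; the wrist camera has in their place "T_tool_cam" (4x4, takes a point from camera to tool coordinates, whose origin is the TCP and whose axes are the flange's). Camera axes: x right, y down, z forward; pixel columns grow to the right and rows downward; lengths in m; the calibration is good to about 2 mm. A picture is of the moment at which its call begins: read the wrist's pose just before it. camera_params takes no time and is no camera call.
- sign_off(): hands the job in; it is judged then, once.
The state is a dict: "clock": time; "joints": joint angles; "dq": joint speeds; "joint_efforts": joint torques, N m; "position": TCP position; "ee_rot": TCP orientation; "force": force on the tool from outside, world axes, zero at the start; "ft_torque": the same for the moment, N m; "width": opening from 0.0 (shut) to 1.0 (fully open); "gripper_force": force on a finger pad.
Only numpy, scipy, OpenCV 4.12 (cv2) and the standard library are available. Lean on these libraries where they do the work, as an engineer would, in place of code of your own. Each camera call takes 0.05 s, during which the arm holds its last target. There are 200 camera calls.

## Task

First turn the sloping spice shelf's two clamp knobs clockwise to their end stops, the left one and then the right one. Then lay every spice jar that is on the worktop on its side across the sloping board, each resting against both cleats of a wooden chock of its own that lies flat on the board with its cleats up the slope, centred on the jar, so that no jar rolls when it is let go; put no jar on the board before both knobs are tight, and leave the kettle, mug, pepper mill and lemon alone.

Things in the scene. Friction and masses are not known exactly. Their poses are not given: they have to be found in the camera images.
- knob_left (a joint): clamp knob at the shelf's front left (+y), a captive screw: 0 loose, 2.0 rad is fully tight against its end stop. It turns clockwise seen from above as the value grows, about a vertical axis, by friction of about 0.1 N m, and stays where it is left; it does not rise or sink
- knob_left_grip (a point): grip of the left knob: a black bar 42 mm long, 14 mm thick and 32 mm high on a 44 mm disc; this point is on the turning axis, 7 mm below the bar's top and 51 mm above the worktop. The point's x axis runs along the bar (fingers close along its y axis). The bar stands free from 28 mm above the worktop up to 58 mm
- knob_right (a joint): the same knob at the front right (-y) of the spice shelf: 0 loose, 2.0 rad fully tight, clockwise from above
- knob_right_grip (a point): grip of the right knob, as for the left one
- board (a point): middle of the sloping board's upper face, on the fixed wooden spice shelf (390 mm wide). x points up the slope (0.24 rad) away from the robot, y left along the shelf, z square out of the board. Face: x -82 to +78, y -185 to +185 mm; side cheeks 12 mm and a back rail 15 mm high. In front a flat foot 56 mm deep, knobs at y +-60 mm. A jar let go on the bare board rolls down, a chock stays
- chock_1_bar (a point): chock 1 of three alike, loose, light wood, 0.12 kg, U-shaped from above: middle of its gripping bar (14 mm thick along x, 100 mm long along y, 26 mm high; this point is half-way up, 13 mm above the chock's underside). Two cleats, 20 mm wide and 14 mm high, stick out of the bar's ends towards +x, their ends 43 mm from this point in x; 60 mm are free between them. A jar leaning against both cleat ends has its axis about 63 mm from this point in x
- chock_1: chock 1: the middle of its underside; x points from the bar to the cleat ends (bar centre at x = -18 mm, cleat ends at x = +25 mm), y along the bar, z up
- jar_1_center (a point): spice jar 1 of up to three (absent: None), a loose closed jar 106 mm long and 41 mm in diameter, with a yellow cap, 0.11 kg, lying on its side: its centre, half-way along its axis and 20.5 mm above what it lies on; z runs along its axis from foot to cap
- jar_1: spice jar 1 (absent: None): the middle of its foot, 53 mm from its centre; z runs from foot to cap
- chock_2_bar (a point): chock 2 of three alike, loose, light wood, 0.12 kg, U-shaped from above: middle of its gripping bar (14 mm thick along x, 100 mm long along y, 26 mm high; this point is half-way up, 13 mm above the chock's underside). Two cleats, 20 mm wide and 14 mm high, stick out of the bar's ends towards +x, their ends 43 mm from this point in x; 60 mm are free between them. A jar leaning against both cleat ends has its axis about 63 mm from this point in x
- chock_2: chock 2: the middle of its underside; x points from the bar to the cleat ends (bar centre at x = -18 mm, cleat ends at x = +25 mm), y along the bar, z up
- jar_2_center (a point): spice jar 2 of up to three (absent: None), a loose closed jar 106 mm long and 41 mm in diameter, with a yellow cap, 0.11 kg, lying on its side: its centre, half-way along its axis and 20.5 mm above what it lies on; z runs along its axis from foot to cap
- jar_2: spice jar 2 (absent: None): the middle of its foot, 53 mm from its centre; z runs from foot to cap
- chock_3_bar (a point): chock 3 of three alike, loose, light wood, 0.12 kg, U-shaped from above: middle of its gripping bar (14 mm thick along x, 100 mm long along y, 26 mm high; this point is half-way up, 13 mm above the chock's underside). Two cleats, 20 mm wide and 14 mm high, stick out of the bar's ends towards +x, their ends 43 mm from this point in x; 60 mm are free between them. A jar leaning against both cleat ends has its axis about 63 mm from this point in x
- chock_3: chock 3: the middle of its underside; x points from the bar to the cleat ends (bar centre at x = -18 mm, cleat ends at x = +25 mm), y along the bar, z up
- jar_3_center (a point): spice jar 3 of up to three (absent: None), a loose closed jar 106 mm long and 41 mm in diameter, with a yellow cap, 0.11 kg, lying on its side: its centre, half-way along its axis and 20.5 mm above what it lies on; z runs along its axis from foot to cap
- jar_3: spice jar 3 (absent: None): the middle of its foot, 53 mm from its centre; z runs from foot to cap
- kettle: bystander: black kettle; its underside's middle; to be left alone
- mug: bystander: striped mug; its underside's middle; to be left alone
- mill: bystander: wooden pepper mill; its underside's middle; to be left alone
- lemon: bystander: lemon; its underside's middle; to be left alone

How it is judged:
On the way, in this order (a step that is already met when the one before it is completed fails the run):
1. the left knob is tight at its stop while the right one is still loose (value of joint knob_left above 1.9 rad and value of joint knob_right below 1.5 rad), for 0.2 s.
2. the right knob is tight at its stop too (value of joint each of knob_left, knob_right above 1.9 rad), for 0.2 s.
3. every jar lies chocked on the sloping board (z of jar_1_center in the frame of board between 0.015 and 0.027 m and y of jar_1_center in the frame of board between -0.155 and 0.155 m and angle between the z axis of each of jar_1_center, jar_2_center, jar_3_center and the y axis of board, either way round below 0.2 rad and ((x of jar_1_center in the frame of chock_1 between 0.036 and 0.053 m and y of jar_1_center in the frame of chock_1 between -0.03 and 0.03 m and angle between the z axis of chock_1 and the z axis of board, either way round below 0.08 rad and z of chock_1 in the frame of board between -0.004 and 0.006 m) or (x of jar_1_center in the frame of chock_2 between 0.036 and 0.053 m and y of jar_1_center in the frame of chock_2 between -0.03 and 0.03 m and angle between the z axis of chock_2 and the z axis of board, either way round below 0.08 rad and z of chock_2 in the frame of board between -0.004 and 0.006 m) or (x of jar_1_center in the frame of chock_3 between 0.036 and 0.053 m and y of jar_1_center in the frame of chock_3 between -0.03 and 0.03 m and angle between the z axis of chock_3 and the z axis of board, either way round below 0.08 rad and z of chock_3 in the frame of board between -0.004 and 0.006 m)) and z of jar_2_center in the frame of board between 0.015 and 0.027 m and y of jar_2_center in the frame of board between -0.155 and 0.155 m and ((x of jar_2_center in the frame of chock_1 between 0.036 and 0.053 m and y of jar_2_center in the frame of chock_1 between -0.03 and 0.03 m and angle between the z axis of chock_1 and the z axis of board, either way round below 0.08 rad and z of chock_1 in the frame of board between -0.004 and 0.006 m) or (x of jar_2_center in the frame of chock_2 between 0.036 and 0.053 m and y of jar_2_center in the frame of chock_2 between -0.03 and 0.03 m and angle between the z axis of chock_2 and the z axis of board, either way round below 0.08 rad and z of chock_2 in the frame of board between -0.004 and 0.006 m) or (x of jar_2_center in the frame of chock_3 between 0.036 and 0.053 m and y of jar_2_center in the frame of chock_3 between -0.03 and 0.03 m and angle between the z axis of chock_3 and the z axis of board, either way round below 0.08 rad and z of chock_3 in the frame of board between -0.004 and 0.006 m)) and z of jar_3_center in the frame of board between 0.015 and 0.027 m and y of jar_3_center in the frame of board between -0.155 and 0.155 m and ((x of jar_3_center in the frame of chock_1 between 0.036 and 0.053 m and y of jar_3_center in the frame of chock_1 between -0.03 and 0.03 m and angle between the z axis of chock_1 and the z axis of board, either way round below 0.08 rad and z of chock_1 in the frame of board between -0.004 and 0.006 m) or (x of jar_3_center in the frame of chock_2 between 0.036 and 0.053 m and y of jar_3_center in the frame of chock_2 between -0.03 and 0.03 m and angle between the z axis of chock_2 and the z axis of board, either way round below 0.08 rad and z of chock_2 in the frame of board between -0.004 and 0.006 m) or (x of jar_3_center in the frame of chock_3 between 0.036 and 0.053 m and y of jar_3_center in the frame of chock_3 between -0.03 and 0.03 m and angle between the z axis of chock_3 and the z axis of board, either way round below 0.08 rad and z of chock_3 in the frame of board between -0.004 and 0.006 m))), for 0.2 s.
At the end, for the whole second after the job is handed in: Both knobs over 1.9 rad; each jar at rest on the board, within 155 mm of its middle sideways, axis within 0.2 rad of the board's width and 36 to 53 mm up the slope from the middle of a chock lying flat on the board (0.08 rad, 6 mm), its centre within 30 mm of the chock's middle line (all of step 2 and all of step 3 and linear speed of each of jar_1, jar_2, jar_3 below 0.02 m/s); the robot touches nothing.
It fails at once if a jar is put on the board while a knob is loose (value of joint any of knob_left, knob_right below 1.7 rad and ((x of jar_1_center in the frame of board between -0.07 and 0.07 m and y of jar_1_center in the frame of board between -0.18 and 0.18 m and z of jar_1_center in the frame of board below 0.03 m) or (x of jar_2_center in the frame of board between -0.07 and 0.07 m and y of jar_2_center in the frame of board between -0.18 and 0.18 m and z of jar_2_center in the frame of board below 0.03 m) or (x of jar_3_center in the frame of board between -0.07 and 0.07 m and y of jar_3_center in the frame of board between -0.18 and 0.18 m and z of jar_3_center in the frame of board below 0.03 m))).
It fails at once if the black kettle is moved more than 3 cm (distance of kettle from where it was at the start of the episode above 0.03 m).
It fails at once if the striped mug is moved more than 3 cm (distance of mug from where it was at the start of the episode above 0.03 m).
It fails at once if the wooden pepper mill is moved more than 3 cm (distance of mill from where it was at the start of the episode above 0.03 m).
It fails at once if the lemon is moved more than 3 cm (distance of lemon from where it was at the start of the episode above 0.03 m).
Of jar_1, jar_2, jar_3 only 2 to 3 are there at a start; the rules pass over those that are not, and their reading is None.
At some moment in a run one of chock_1, chock_2, chock_3 may be knocked a few centimetres aside while the robot is not near it.
Once in a run the grip may slacken for a moment while it holds something.
It also fails if it takes over 210 s, if anything falls off the work surface, if the arm or the gripper's body presses on something with over 40 N, if the wrist force passes 120 N, or if a joint passes its speed limit or range.

## Working session

There is one attempt and no reset: what is moved stays moved. The work goes in short steps, Python scripts to look and compute and a shell command to move; the robot and the scene stay as the last step left them, time stands still between calls to the robot, and variables do not carry over. Pictures are saved under pics/ and viewed, at most 14 in all, crops included, and the job is handed in when it is done.

```bash
ls; mkdir -p pics
python3 - <<'E'
from cell import *
import cv2,json
o=observe();print({k:o[k] for k in('clock','position','ee_rot','width','joints')})
for n in('top','side'):
    im=get_image(n);cv2.imwrite(f'pics/{n}0.png',im[:,:,::-1]);p=camera_params(n);print(n,p)
print(camera_params('wrist'))
E
```

```text
pics
{'clock': 0.0, 'position': array([ 0.21749866, -0.58540787,  0.23696172]), 'ee_rot': array([-3.09055934e+00, -5.55564767e-01,  6.51007126e-04]), 'width': 0.9953866138634332, 'joints': array([ 1.11238192,  0.4351965 ,  0.02496612,  1.57409611, -0.01159362,
        1.13399691, -0.07512896])}
top {'intrinsics': array([[514.53497106,   0.        , 288.185993  ],
       [  0.        , 514.53497106, 211.88050721],
       [  0.        ,   0.        ,   1.        ]]), 'eye': array([0.35502016, 0.13453721, 1.52936539]), 'rotation': array([-2.17757395,  2.13171602, -0.15921304])}
side {'intrinsics': array([[521.54115966,   0.        , 268.51552214],
       [  0.        , 521.54115966, 205.80883608],
       [  0.        ,   0.        ,   1.        ]]), 'eye': array([-0.4462953 , -0.52017978,  1.41957424]), 'rotation': array([-2.19496324,  1.12933401, -0.44919132])}
{'intrinsics': array([[339.52354966,   0.        , 282.18405889],
       [  0.        , 339.52354966, 201.49212484],
       [  0.        ,   0.        ,   1.        ]]), 'T_tool_cam': array([[-2.79358277e-04, -9.63073402e-01, -2.69238823e-01,
         7.24390768e-02],
       [ 9.99999929e-01, -3.37174734e-04,  1.68496358e-04,
         1.84119149e-04],
       [-2.53054889e-04, -2.69238757e-01,  9.63073428e-01,
        -1.45556140e-01],
       [ 0.00000000e+00,  0.00000000e+00,  0.00000000e+00,
         1.00000000e+00]])}
```

View pics/top0.png

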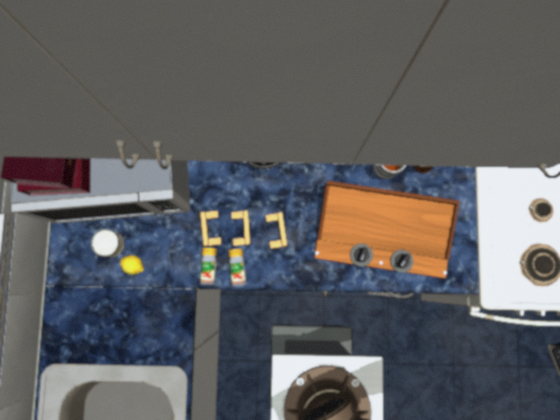

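View pics/side0.png

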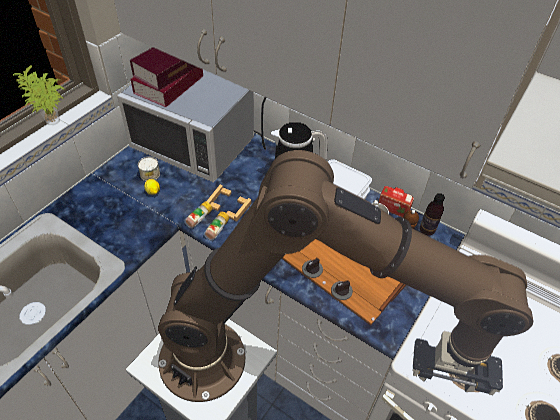

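The top view shows two jars at (208,266) and (237,267), cap/foot along the image's vertical. The three chocks are at (211,228), (240,228) and (277,230). The shelf is at (385,230) with its knobs at (361,254) and (401,261), and the mug and lemon are at far left. The side view confirms two jars and shows the kettle behind the arm.

```bash
cat > h.py <<'E'
import numpy as np,cv2
from cell import *
from scipy.spatial.transform import Rotation as R
def campose(n,o=None):
    p=camera_params(n);K=p['intrinsics']
    if n!='wrist': return K,R.from_rotvec(p['rotation']).as_matrix(),np.array(p['eye'])
    T=p['T_tool_cam'];Rt=R.from_rotvec(o['ee_rot']).as_matrix()
    return K,Rt@T[:3,:3],Rt@T[:3,3]+o['position']
def hit(c,uv,z=0.,n=None,p0=None):
    """pixel -> point on the plane z=const (or plane n,p0)"""
    K,Rc,e=c;d=Rc@np.linalg.inv(K)@np.array([uv[0],uv[1],1.])
    if n is None:n=np.array([0,0,1.]);p0=np.array([0,0,z])
    return e+d*(n@(np.asarray(p0)-e))/(n@d)
def proj(c,P):
    K,Rc,e=c;q=K@(Rc.T@(np.asarray(P)-e));return q[:2]/q[2]
def snap(n,name=None):
    o=observe();c=campose(n,o);im=get_image(n)
    if name:cv2.imwrite(f'pics/{name}.png',im[:,:,::-1])
    return im,c,o
def blobs(m,amin=40):
    m=cv2.morphologyEx(m.astype(np.uint8),cv2.MORPH_OPEN,np.ones((2,2)))
    cs,_=cv2.findContours(m,cv2.RETR_EXTERNAL,cv2.CHAIN_APPROX_NONE)
    return [c for c in cs if cv2.contourArea(c)>=amin]
E
python3 - <<'E'
from h import *
im=cv2.imread('pics/top0.png');c=campose('top')
np.set_printoptions(precision=3,suppress=True)
for n,uv,z in [('jarA',(208,266),.02),('jarB',(237,267),.02),('chA',(211,228),.013),('chB',(240,228),.013),('chC',(277,230),.013),('kL',(361,254),.058),('kR',(401,261),.058),('brd FL',(317,255),.03),('FR',(448,276),.0),('BR',(458,201),.06),('BL',(328,184),.06),('mug',(106,243),.09),('lemon',(132,265),.02)]: print(n,hit(c,uv,z))
cv2.imwrite('pics/top_crop.png',cv2.resize(im[170:300,190:470],None,fx=2.8,fy=2.8,interpolation=cv2.INTER_CUBIC))
E
```

```text
jarA [0.4   0.352 0.02 ]
jarB [0.399 0.267 0.02 ]
chA [0.512 0.349 0.013]
chB [0.514 0.263 0.013]
chC [0.51  0.153 0.013]
kL [ 0.442 -0.089  0.058]
kR [ 0.424 -0.203  0.058]
brd FL [0.438 0.035 0.03 ]
FR [ 0.386 -0.356  0.   ]
BR [ 0.601 -0.37   0.06 ]
BL [0.643 0.008 0.06 ]
mug [0.456 0.628 0.09 ]
lemon [0.398 0.573 0.02 ]
```

View pics/top_crop.png

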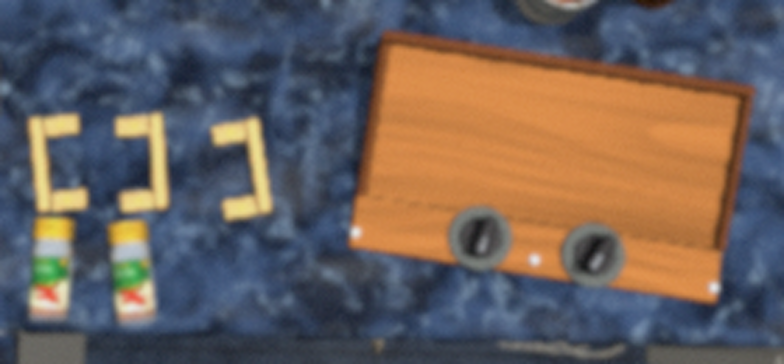

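The crop shows both chocks' U-openings: the left one opens right (-y), the middle and right ones open left (+y). The jar caps point up (+x). The knob bars are at crop (480,236) and (597,254), both at a yaw of about -0.45. I'm moving over the knobs for a close look.

```bash
python3 -m pendant '[0.046,-0.041,0,0,0,0,0.09,0.046,-0.041,0,0,0,0,0.09,0.046,-0.041,0,0,0,0,0.09,0.046,-0.041,0,0,0,0,0.09,0.046,-0.041,0,0,0,0,0.09,0.046,-0.041,0,0,0,0,0.09,0.046,-0.041,0,0,0,0,0.09,0.046,-0.041,0,0,0,0,0.09]' && python3 -m pendant '[0,0,0,0,0,-0.18,0.09,0,0,0,0,0,-0.18,0.09,0,0,0,0,0,-0.18,0.09,0,0,0,0,0,-0.18,0.09,0,0,0,0,0,-0.18,0.09,0,0,0,0,0,-0.18,0.09,0,0,0,0,0,-0.18,0.09,0,0,0,0,0,-0.18,0.09,0,0,0,0,0,-0.18,0.09,0,0,0,0,0,-0.18,0.09]'
python3 - <<'E'
from h import *
im,c,o=snap('wrist','w1');print(o['clock'],o['position'],o['ee_rot'],o['joints'].round(2))
E
```

```text
clock: 1.1
position: [0.4489, -0.1485, 0.2377]
ee_rot: [3.092, 0.555, -0.0]
force: [1.2, -0.4, -0.2]
width: 0.974
gripper_force: 0.0
clock: 2.35
position: [0.4481, -0.1502, 0.2374]
ee_rot: [-1.478, -2.771, 0.0]
force: [-1.0, -0.1, -0.1]
width: 0.98
gripper_force: 0.0
2.35 [ 0.44810925 -0.15022002  0.23744432] [-1.47807779e+00 -2.77140693e+00  3.65403218e-04] [ 0.64  0.24 -0.51  1.9   0.13  1.04  0.66]
```

View pics/w1.png

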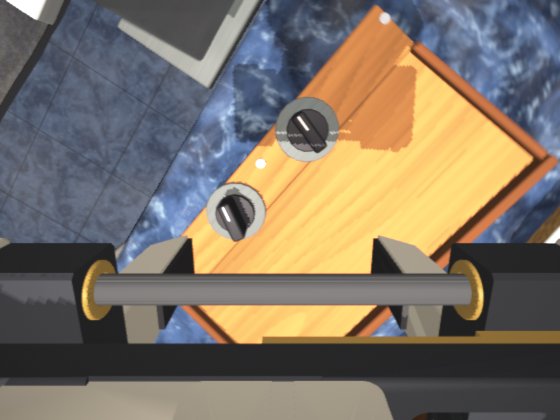

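The wrist view shows the left knob at about (308,128) and the right knob at about (235,212). Each has a light pointer line on its black bar, so I'll measure the discs and the bars.

Run:
```python
from h import *
im=cv2.imread('pics/w1.png');o=observe();c=campose('wrist',o);np.set_printoptions(precision=4,suppress=True)
g=im.max(axis=2)
for n,(u,v) in {'L':(308,128),'R':(235,212)}.items():
    w=np.zeros(g.shape,bool);w[v-36:v+37,u-36:u+37]=1
    sat=im.max(2).astype(int)-im.min(2)
    d=max(blobs(w&(sat<28)&(g>95)&(g<190)),key=cv2.contourArea)
    (cx,cy),(a,b),_=cv2.fitEllipse(cv2.convexHull(d))
    print(n,'disc',(cx,cy),(a,b),hit(c,(cx,cy),.028),'diam px->mm',(a+b)/2*.38/339)
    k=blobs(w&(g<75),20);print([ (cv2.minAreaRect(q),cv2.contourArea(q)) for q in k])
    wl=blobs(w&(g>190)&(sat<40),5)
    for q in wl:
        l=cv2.fitLine(q,cv2.DIST_L2,0,.01,.01).ravel();p=l[2:];e=p+l[:2]*8
        P,E=hit(c,p,.058),hit(c,e,.058);print(' line',p,P,'yaw',np.arctan2(*(E-P)[[1,0]]),cv2.contourArea(q))
cv2.imwrite('pics/kn.png',cv2.resize(im[80:260,180:360],None,fx=3.2,fy=3.2,interpolation=cv2.INTER_CUBIC))
```

```text
L disc (307.4010009765625, 128.599365234375) (61.36655807495117, 62.57118606567383) [ 0.4407 -0.0941  0.028 ] diam px->mm 0.06946363240919985
[(((319.0, 149.5), (5.0, 10.0), 90.0), 32.5), (((308.20001220703125, 128.10000610351562), (40.443153381347656, 33.38428497314453), 4.763641834259033), 882.5)]
 line [307.4    152.2417] [ 0.4507 -0.1118  0.058 ] yaw 0.5622502452946453 402.0
 line [303.4815 123.7778] [ 0.4323 -0.0923  0.058 ] yaw -0.3205088131678738 28.5
R disc (228.7276611328125, 222.73497009277344) (19.743562698364258, 40.815738677978516) [ 0.4281 -0.2261  0.028 ] diam px->mm 0.03394179133187353
[(((239.3882293701172, 212.95294189453125), (40.999855041503906, 24.513141632080078), 49.39870071411133), 461.5)]
 line [226.5 215. ] [ 0.4201 -0.209   0.058 ] yaw -0.5778203138401725 32.0
 line [236.0902 209.7059] [ 0.4251 -0.1988  0.058 ] yaw 0.547441719478676 847.5
```

View pics/kn.png

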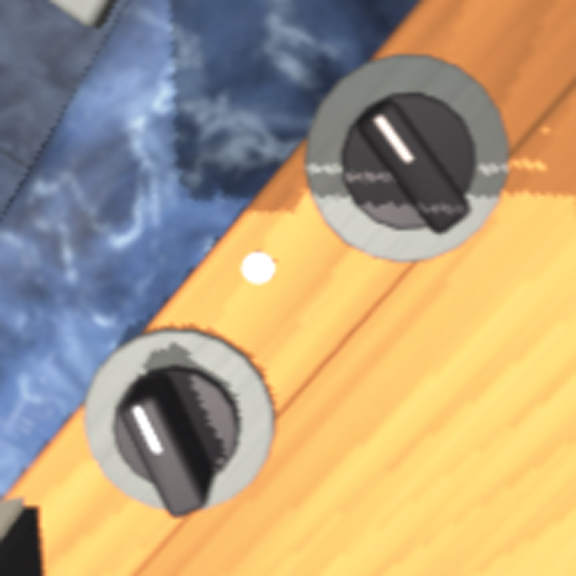

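The crop shows dark 44 mm discs, each with a bar. I read the left bar top's centreline as crop (377,104)→(451,220) and the right one as (143,395)→(188,510). The white foot dot is at (258,267).

Run:
```python
from h import *
o=observe();c=campose('wrist',o);np.set_printoptions(precision=4,suppress=True)
f=lambda p:(p[0]/3.2+180,p[1]/3.2+80)
for n,a,b in(('L',(377,104),(451,220)),('R',(143,395),(188,510))):
    A,B=hit(c,f(a),.058),hit(c,f(b),.058);print(n,(A+B)/2,'len',np.linalg.norm(B-A),'yaw',np.arctan2(*(B-A)[[1,0]]))
print('dot',hit(c,f((258,267)),.012))
for z in(.01,.015): print('plates',hit(c,f((407,158)),z),hit(c,f((180,420)),z))
# board corners wrist px
for n,p in dict(BL=(416,47),BR=(550,155),FRscrew=(385,19)).items():print(n,hit(c,p,.06 if n!='FRscrew' else .012))
```

```text
L [ 0.4407 -0.0944  0.058 ] len 0.04024056545485707 yaw -0.3798095916244091
R [ 0.4283 -0.212   0.058 ] len 0.04038064230405364 yaw -0.6518057604856322
dot [ 0.4215 -0.1539  0.012 ]
plates [ 0.4427 -0.0951  0.01  ] [ 0.4289 -0.2163  0.01  ]
plates [ 0.4422 -0.095   0.015 ] [ 0.4286 -0.2146  0.015 ]
BL [0.4756 0.0169 0.06  ]
BR [0.6424 0.0163 0.06  ]
FRscrew [0.4439 0.0352 0.012 ]
```

```bash
python3 -m pendant '[0.025,0.0125,0.058,0,0,0,0.06,0.025,0.0125,0.058,0,0,0,0.06,0,0,0,0,0,-0.15,0.06,0,0,0,0,0,-0.15,0.06,0,0,0,0,0,-0.15,0.06,0,0,0,0,0,-0.15,0.06,0,0,0,0,0,0,0.06,0,0,0.025,0,0,0,0.06,0,0,0.025,0,0,0,0.06,0,0,0.025,0,0,0,0.06]' && python3 -m pendant '[0,0,0,0,0,0,0.06,0,0,0,0,0,0,0,0,0,0,0,0,0,0,0,0,0,0,0,0,0,0,0,0,0,0,0,0,0,0,0,0,0,0,0]' 30; python3 -c "
from h import *
print(observe()['joints'].round(2))"
```

```text
clock: 3.65
position: [0.4419, -0.0965, 0.0494]
ee_rot: [0.612, 3.081, -0.0]
force: [-0.0, 0.4, -0.2]
width: 0.655
gripper_force: 0.0
clock: 4.4
position: [0.4424, -0.0957, 0.0504]
ee_rot: [0.602, 3.082, 0.002]
force: [2.4, 13.2, -1.2]
width: 0.159
gripper_force: 6.6
[ 0.53  0.5  -0.57  2.15  0.45  0.62  0.83]
```

```bash
python3 -m pendant '[0,0.001,0,0,0,0,0.04,0,0,0.006,0,0,0,0.03,0,0,0,0,0,0,0,0,0,0,0,0,0,0,0,0,0,0,0,0,0,0,0,0,0,0,0,0,0,0,0,0,0,0,0]' 35
```

```text
clock: 5.28
position: [0.4422, -0.0951, 0.044]
ee_rot: [-0.602, -3.083, -0.001]
force: [1.8, 3.9, -6.3]
width: 0.149
gripper_force: 34.8
```

```bash
python3 -m pendant '[0,0,0,0,0,0.15,0,0,0,0,0,0,0.15,0,0,0,0,0,0,0.15,0,0,0,0,0,0,0.15,0,0,0,0,0,0,0.15,0,0,0,0,0,0,0.15,0,0,0,0,0,0,0.15,0,0,0,0,0,0,0.15,0,0,0,0,0,0,0.15,0,0,0,0,0,0,0.15,0]'; python3 -c "
from h import *
o=observe();print(o['joints'].round(2),o['ft_torque'],o['gripper_force'])"
```

```text
clock: 6.52
position: [0.4428, -0.0948, 0.044]
ee_rot: [-2.546, -1.84, -0.002]
force: [4.4, 5.0, -10.8]
width: 0.15
gripper_force: 34.8
[ 0.21  0.45 -0.15  2.17  0.13  0.53 -0.35] [ 0.91423051 -0.73461952  0.06643556] 34.82031047344208
```

```bash
python3 -m pendant '[0,0,0,0,0,0.12,0,0,0,0,0,0,0.12,0,0,0,0,0,0,0.12,0,0,0,0,0,0,0.12,0,0,0,0,0,0,0.08,0,0,0,0,0,0,0.0,0]'; python3 -c "
from h import *
o=observe();print(o['joints'].round(2),o['ft_torque'],o['gripper_force'])"
```

```text
clock: 7.28
position: [0.4425, -0.0955, 0.0442]
ee_rot: [2.951, 1.075, -0.0]
force: [1.4, -0.3, -6.2]
width: 0.203
gripper_force: 42.3
[ 0.09  0.44  0.01  2.18 -0.    0.51 -0.77] [-0.13708987 -0.44799504  1.16967491] 42.29983516037464
```

```bash
python3 -m pendant '[0,0,0,0,0,0,0.05,0,0,0,0,0,0,0.05,0,0,0,0,0,0,0.05,0,0,-0.04,0,0,0,0.06,0,0,-0.03,0,0,0,0.06,-0.043,0.041,0,0,0,0,0.06,-0.043,0.041,0,0,0,0,0.06,0,0,0,0,0,0,0.06]' && python3 -m pendant '[0,0,0,0,0,-0.179,0.06,0,0,0,0,0,-0.179,0.06,0,0,0,0,0,-0.179,0.06,0,0,0,0,0,-0.179,0.06,0,0,0,0,0,-0.179,0.06,0,0,0,0,0,-0.179,0.06,0,0,0,0,0,-0.179,0.06,0,0,0,0,0,-0.179,0.06,0,0,0,0,0,-0.179,0.06,0,0,0,0,0,-0.179,0.06]'
python3 - <<'E'
from h import *
im,c,o=snap('wrist','w2');r=R.from_rotvec(o['ee_rot']).as_matrix();print(o['position'],r[:,0],o['joints'].round(2),r.T@(np.array([.4295,-.2135,.044])-o['position']))
E
```

```text
clock: 8.28
position: [0.4274, -0.2187, 0.1144]
ee_rot: [2.956, 1.058, -0.001]
force: [-0.2, -0.1, 0.0]
width: 0.651
gripper_force: 0.0
clock: 9.52
position: [0.4287, -0.2126, 0.1141]
ee_rot: [-1.002, -2.977, -0.0]
force: [-0.4, 0.4, -0.3]
width: 0.649
gripper_force: 0.0
[ 0.42874259 -0.21261684  0.11409795] [-7.96541468e-01  6.04583766e-01  3.99498819e-04] [ 0.66  0.39 -0.39  2.04  0.21  0.75  1.06] [-0.00116525 -0.00025163  0.07009747]
```

View pics/w2.png

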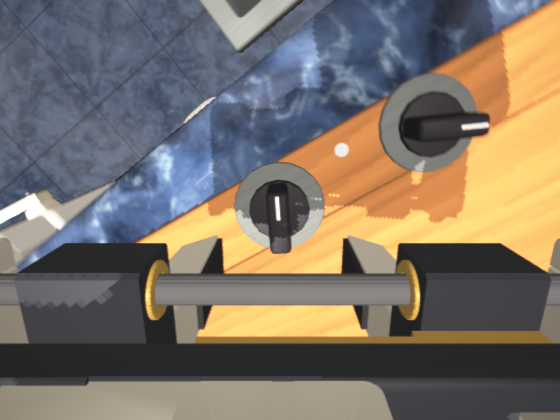

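The left knob's pointer now points right in the image, so it has turned about 2 rad. The right knob's bar is upright at (279,218), aligned between the fingers. I'll grip it now.

```bash
python3 -m pendant '[-0.001,0,0.0235,0,0,0,0.06,0,0,0.0235,0,0,0,0.06,0,0,0.0235,0,0,0,0.06,0,0,0,0,0,0,0.06,0,0,0,0,0,0,0.02,0,0,0,0,0,0,0,0,0,0,0,0,0,0,0,0,0,0,0,0,0,0,0,0,0,0,0,0,0,0,0,0,0,0,0]' 35 && python3 -m pendant '[0,0,0,0,0,0.15,0,0,0,0,0,0,0.15,0,0,0,0,0,0,0.15,0,0,0,0,0,0,0.15,0,0,0,0,0,0,0.15,0,0,0,0,0,0,0.15,0,0,0,0,0,0,0.15,0,0,0,0,0,0,0.15,0,0,0,0,0,0,0.15,0,0,0,0,0,0,0.15,0]'  && python3 -m pendant '[0,0,0,0,0,0.12,0,0,0,0,0,0,0.12,0,0,0,0,0,0,0.12,0,0,0,0,0,0,0.12,0,0,0,0,0,0,0.08,0,0,0,0,0,0,0.0,0]'; python3 -c "
from h import *
o=observe();print(o['joints'].round(2),o['ft_torque'],o['gripper_force'],2*np.arctan2(o['ee_rot'][1],o['ee_rot'][0]))"
```

```text
clock: 10.82
position: [0.4286, -0.2152, 0.0437]
ee_rot: [-1.013, -2.973, 0.002]
force: [-3.3, -3.3, 4.8]
width: 0.15
gripper_force: 34.8
clock: 12.08
position: [0.4263, -0.2157, 0.0437]
ee_rot: [-2.772, -1.475, 0.007]
force: [-10.9, -6.4, 12.0]
width: 0.148
gripper_force: 35.0
clock: 12.82
position: [0.4278, -0.2132, 0.0434]
ee_rot: [-3.068, -0.669, 0.005]
force: [-6.4, 0.1, 6.7]
width: 0.276
gripper_force: 56.0
[ 0.17  0.48  0.23  2.14 -0.2   0.55 -0.59] [0.07710298 1.39497358 1.96680136] 56.01748852059245 -5.853934293743245
```

```bash
python3 -m pendant '[0,0,0,0,0,0,0.06,0,0,0,0,0,0,0.06,0,0,0,0,0,0,0.06,0,0,-0.04,0,0,0,0.06,0,0,-0.06,0,0,0,0.06,0,0,-0.06,0,0,0,0.06,0,0,-0.06,0,0,0,0.06,0,0,-0.06,0,0,0,0.06,0.054,0,-0.03,0,0,0,0.06]' && python3 -m pendant '[0,0,0,0,0,-0.167,0.06,0,0,0,0,0,-0.167,0.06,0,0,0,0,0,-0.167,0.06,0,0,0,0,0,-0.167,0.06,0,0,0,0,0,-0.167,0.06,0,0,0,0,0,-0.167,0.06,0,0,0,0,0,0,0.06]'
python3 - <<'E'
from h import *
im,c,o=snap('wrist','w3');print(o['position'],o['ee_rot'],o['joints'].round(2))
E
```

```text
clock: 13.95
position: [0.4778, -0.1947, 0.3583]
ee_rot: [3.07, 0.653, 0.008]
force: [1.0, -1.1, 0.4]
width: 0.654
gripper_force: 0.0
clock: 14.82
position: [0.4787, -0.1919, 0.3536]
ee_rot: [2.376, 2.055, 0.0]
force: [0.1, 0.1, 0.2]
width: 0.655
gripper_force: 0.0
[ 0.47874004 -0.19186314  0.35361626] [2.37582490e+00 2.05545266e+00 3.10450935e-04] [ 0.11  0.17  0.21  1.66 -0.04  1.31  0.17]
```

View pics/w3.png

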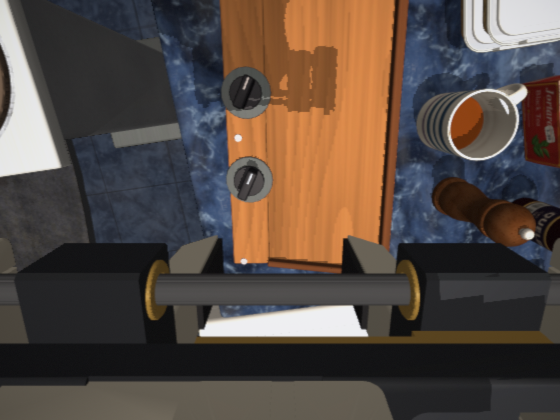

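The view shows both knob pointers now parallel, with the left knob at (246,92) and the right at (249,180). The striped mug is at (480,125) and the mill at (485,210), both behind the shelf. I'll measure the pointer yaws and the board edges.

Run:
```python
from h import *
np.set_printoptions(precision=4,suppress=True)
im=cv2.imread('pics/w3.png');o=observe();c=campose('wrist',o);g=im.max(2).astype(int);sat=g-im.min(2)
for n,(u,v) in {'L':(246,92),'R':(249,180)}.items():
    w=np.zeros(g.shape,np.uint8);cv2.circle(w,(u,v),12,1,-1)
    m=(w>0)&(g>130)
    ys,xs=np.nonzero(m);pts=np.c_[xs,ys].astype(np.float32);l=cv2.fitLine(pts,cv2.DIST_L2,0,.01,.01).ravel()
    P,E=hit(c,l[2:],.058),hit(c,l[2:]+8*l[:2],.058);print(n,len(xs),P,'yaw',np.arctan2(*(E-P)[[1,0]]))
# foot dots
for uv in ((238,138),(244,262)):
    w=np.zeros(g.shape,np.uint8);cv2.circle(w,uv,7,1,-1);m=(w>0)&(g>200)&(sat<60);ys,xs=np.nonzero(m);p=(xs.mean(),ys.mean());print('dot',p,hit(c,p,.012))
# edge points at chosen rows: board / front and rear
hsv=cv2.cvtColor(im,cv2.COLOR_BGR2HSV)
m=cv2.morphologyEx(((hsv[...,0]<22)&(hsv[...,1]>110)&(hsv[...,2]>90)).astype(np.uint8),cv2.MORPH_OPEN,np.ones((3,3)))
for r in (10,40,140,225,250):
    xs=np.nonzero(m[r,200:420])[0]+200;print(r,xs.min(),xs.max(),hit(c,(xs.min(),r),.012)[:2],hit(c,(xs.max(),r),.065)[:2])
z=im[40:280,205:415];cv2.imwrite('pics/bd.png',cv2.resize(z,None,fx=2.5,fy=2.5,interpolation=cv2.INTER_CUBIC))
```

```text
L 20 [ 0.4481 -0.0876  0.058 ] yaw 0.991638856986304
R 30 [ 0.4329 -0.2048  0.058 ] yaw 0.9736030297711762
dot (np.float64(237.6590909090909), np.float64(137.52272727272728)) [ 0.4209 -0.1529  0.012 ]
dot (np.float64(243.40740740740742), np.float64(260.9259259259259)) [ 0.3952 -0.3419  0.012 ]
10 221 407 [0.4291 0.0095] [ 0.6467 -0.036 ]
40 222 404 [ 0.4235 -0.0255] [ 0.6417 -0.0671]
140 228 397 [ 0.4067 -0.1543] [ 0.627 -0.182]
225 233 390 [ 0.3901 -0.2809] [ 0.6112 -0.2947]
250 233 342 [ 0.3825 -0.3213] [ 0.5432 -0.3216]
```

View pics/bd.png

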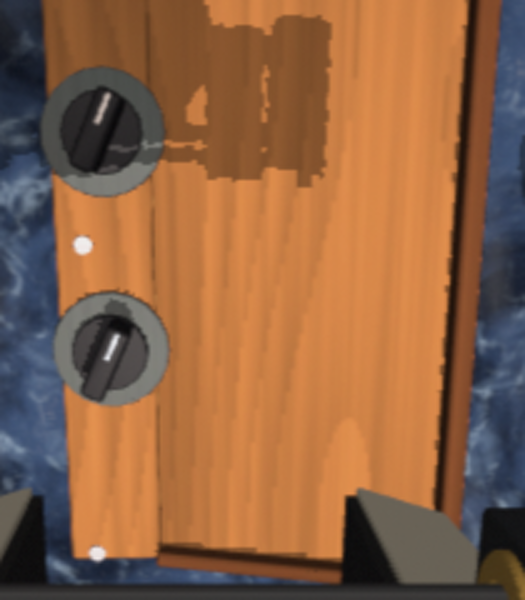

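Both pointers sit at a yaw of about 0.98, which is 2.0 rad clockwise from the shelf's x axis (-0.15), so both knobs are at their stops. Next I'll work out the shelf frame (two-view heights) and go to look at the chocks and jars.

Run:
```python
from h import *
np.set_printoptions(precision=4,suppress=True)
w1=campose('wrist',dict(position=np.array([0.44810925,-0.15022002,0.23744432]),ee_rot=np.array([-1.47807779,-2.7714069,.000365])))
w3=campose('wrist',observe());t=campose('top')
P=lambda c:c[0]@np.c_[c[1].T,-c[1].T@c[2]]
def tri(c1,p1,c2,p2):
    X=cv2.triangulatePoints(P(c1),P(c2),np.array(p1,float),np.array(p2,float)).ravel();return X[:3]/X[3]
print('FL cheek',tri(w1,(416,47),t,(319.3,239.6)),'BL',tri(w1,(550,155),t,(327.5,182.5)))
f=lambda p:(p[0]/2.5+205,p[1]/2.5+40)
print('dots',tri(w3,f((82,245)),w1,(260.6,163.4)))
for z in(.01,.015,.02):print(z,'crease',hit(w3,f((155,245)),z),hit(w3,f((158,530)),z),'R end',hit(w3,f((160,550)),z))
print('L end',hit(w1,(412,45),.015))
```

```text
FL cheek [0.4838 0.0286 0.0253] BL [0.6456 0.0111 0.0626]
dots [ 0.4214 -0.1533  0.0141]
0.01 crease [ 0.4618 -0.1599  0.01  ] [ 0.4358 -0.3335  0.01  ] R end [ 0.4348 -0.3471  0.01  ]
0.015 crease [ 0.462  -0.1595  0.015 ] [ 0.4363 -0.3313  0.015 ] R end [ 0.4354 -0.3448  0.015 ]
0.02 crease [ 0.4623 -0.1591  0.02  ] [ 0.4368 -0.3292  0.02  ] R end [ 0.436  -0.3425  0.02  ]
L end [0.4824 0.031  0.015 ]
```

```bash
python3 -m pendant '[0.06,0,0,0,0,0,0.06,0.06,0,0,0,0,0,0.06,0.06,0,0,0,0,0,0.06,0.06,0,0,0,0,0,0.06,0.06,0,0,0,0,0,0.06,0.06,0,0,0,0,0,0.06,0.03,0,0,0,0,0,0.06,0,0,0,0,0,0,0.06]'
python3 - <<'E'
from h import *
im,c,o=snap('wrist','w4');print(o['position'],o['ee_rot'],o['joints'].round(2))
E
```

```text
clock: 15.88
position: [0.5339, 0.1973, 0.353]
ee_rot: [-2.373, -2.058, 0.001]
force: [0.1, -0.4, -1.3]
width: 0.651
gripper_force: 0.0
[0.53388499 0.19728553 0.35298875] [-2.37252683e+00 -2.05752255e+00  5.14381553e-04] [-0.41  0.28 -0.05  1.52  0.01  1.34 -0.6 ]
```

View pics/w4.png

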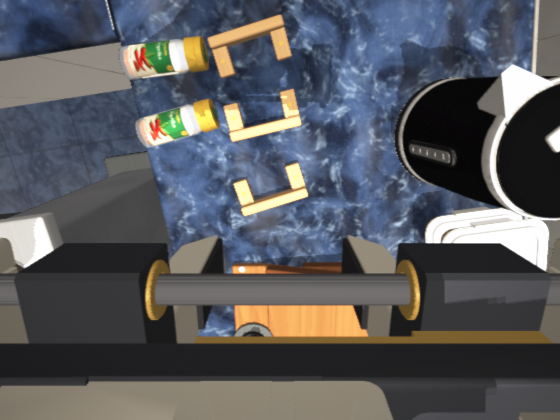

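The w4 view shows chocks at (250,45), (265,115) and (272,190), with the lower two opening up (+y). The jars are at (165,57) and (177,123), caps to the right, and the kettle at (480,150) is clear of them. I'll measure the chocks and jars.

```bash
cat > meas.py <<'E'
from h import *
import sys
np.set_printoptions(precision=4,suppress=True)
def wood(im):
    h=cv2.cvtColor(im,cv2.COLOR_RGB2HSV);return (h[...,0]>11)&(h[...,0]<25)&(h[...,1]>75)&(h[...,1]<190)&(h[...,2]>105)
def yellow(im):
    h=cv2.cvtColor(im,cv2.COLOR_RGB2HSV);return (h[...,0]>20)&(h[...,0]<32)&(h[...,1]>190)&(h[...,2]>120)
if __name__=='__main__':
    im,c,o=snap('wrist',sys.argv[1]);m=wood(im);y=yellow(im);m[240:]=0;y[240:]=0
    for q in blobs(m,250):
        b=cv2.minAreaRect(q)
        P=[hit(c,p,.02) for p in cv2.boxPoints(b)];e=[P[i+1]-P[i] for i in(0,1)];k=int(np.linalg.norm(e[1])>np.linalg.norm(e[0]))
        print('wood',np.array(b[0]).round(),sum(P)/4,'sides',sorted(np.linalg.norm(v).round(4) for v in e),'long yaw',np.arctan2(e[k][1],e[k][0]))
    for q in blobs(y,60):
        M=cv2.moments(q);u=(M['m10']/M['m00'],M['m01']/M['m00']);print('cap',u,hit(c,u,.021))
E
python3 meas.py w5
```

```text
wood [289. 100.] [0.5544 0.2739 0.02  ] sides [np.float64(0.0197), np.float64(0.0292)] long yaw -1.4988377840262872
wood [194.  52.] [0.4407 0.35   0.02  ] sides [np.float64(0.0258), np.float64(0.0418)] long yaw -1.597491347886884
wood [250.  45.] [0.5141 0.348  0.02  ] sides [np.float64(0.0522), np.float64(0.1002)] long yaw 0.13975631983756046
```

```bash
python3 - <<'E'
from meas import *
im=cv2.imread('pics/w5.png')[:,:,::-1].copy();h=cv2.cvtColor(im,cv2.COLOR_RGB2HSV)
for p in((275,200),(290,97),(240,190),(265,130),(250,38),(230,125),(205,112),(192,55)):print(p,h[p[1],p[0]])
E
sed -i 's/>11)&(h\[...,0\]<25)&(h\[...,1\]>75)&(h\[...,1\]<190)&(h\[...,2\]>105)/>9)\&(h[...,0]<30)\&(h[...,1]>60)\&(h[...,1]<190)\&(h[...,2]>80)/' meas.py; python3 meas.py w6
```

```text
(275, 200) [ 29  55 255]
(290, 97) [ 17 122 234]
(240, 190) [ 28  65 255]
(265, 130) [ 27  75 255]
(250, 38) [117  45  57]
(230, 125) [ 28  59 255]
(205, 112) [ 29 152 255]
(192, 55) [ 22 180 238]
wood [270. 187.] [0.5115 0.1556 0.02  ] sides [np.float64(0.0535), np.float64(0.099)] long yaw 0.16786872857324212
wood [205. 113.] [0.4395 0.2717 0.02  ] sides [np.float64(0.0284), np.float64(0.042)] long yaw -1.4705980631106934
wood [262. 113.] [0.5156 0.2602 0.02  ] sides [np.float64(0.0496), np.float64(0.0991)] long yaw 0.08720512828572927
wood [194.  51.] [0.4416 0.3498 0.02  ] sides [np.float64(0.0281), np.float64(0.0428)] long yaw -1.5819540545202055
wood [250.  44.] [0.5143 0.3479 0.02  ] sides [np.float64(0.0531), np.float64(0.1004)] long yaw 0.14436958139130723
```

```bash
python3 -m pendant '[0,0,0,0,0,-0.186,0.06,0,0,0,0,0,-0.186,0.06,0,0,0,0,0,-0.186,0.06,0,0,0,0,0,-0.186,0.06,0,0,0,0,0,-0.186,0.06,0,0,0,0,0,-0.186,0.06,0,0,0,0,0,-0.186,0.06,0,0,0,0,0,-0.186,0.06,0,0,0,0,0,-0.186,0.06,0,0,0,0,0,-0.186,0.06]' && python3 -m pendant '[0.0145,-0.0275,0.05,0,0,-0.02,0.06,0.0145,-0.0275,0.05,0,0,0,0.06,0,0,0.05,0,0,0,0.06,0,0,0.05,0,0,0,0.06,0,0,0.05,0,0,0,0.06,0,0,0,0,0,0,0.06]'
python3 meas.py w7; python3 -c "
from h import *
o=observe();print(2*np.arctan2(o['ee_rot'][1],o['ee_rot'][0]),o['position'],o['joints'].round(2))"
```

```text
clock: 17.27
position: [0.5346, 0.1922, 0.3538]
ee_rot: [-0.233, 3.132, -0.001]
force: [0.8, 0.1, -0.0]
width: 0.655
gripper_force: 0.0
clock: 18.02
position: [0.512, 0.1328, 0.1012]
ee_rot: [0.256, -3.125, 0.004]
force: [1.0, 0.6, 1.1]
width: 0.656
gripper_force: 0.0
wood [548. 204.] [0.475  0.3129 0.02  ] sides [np.float64(0.0158), np.float64(0.0214)] long yaw 0.37362407679229137
wood [461. 208.] [0.4881 0.2544 0.02  ] sides [np.float64(0.0496), np.float64(0.057)] long yaw 1.6693394090508242
wood [318. 192.] [0.4933 0.1543 0.02  ] sides [np.float64(0.0477), np.float64(0.0681)] long yaw 0.21845808840642583
wood [513. 148.] [0.4415 0.2761 0.02  ] sides [np.float64(0.0239), np.float64(0.0521)] long yaw 1.7019078440723552
wood [ 85. 130.] [ 0.4821 -0.0048  0.02  ] sides [np.float64(0.1032), np.float64(0.1455)] long yaw 3.089259759118906
wood [513.  14.] [0.3651 0.2487 0.02  ] sides [np.float64(0.0153), np.float64(0.0277)] long yaw 2.717514466180678
-2.9777548397201836 [0.51369317 0.13382689 0.10345562] [-0.13  0.46 -0.31  1.93  0.19  0.78  1.19]
```

View pics/w7.png

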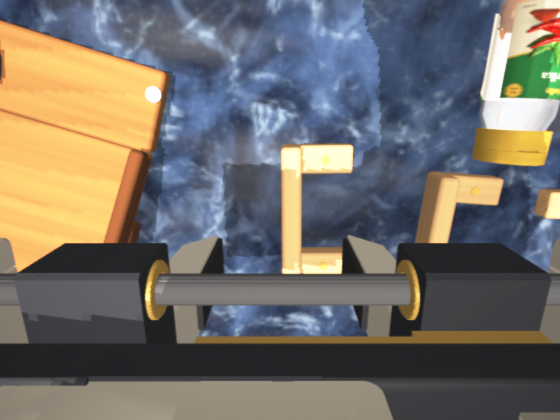

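The bar's top is at columns 282–302, 6 mm to the tool's +y, with its far end at row 146. So it is centred along tool x. I'll shift 6 mm, descend and grip.

```bash
python3 -m pendant '[0,0.006,0.02,0,0,0,0.06,0,0,0.023,0,0,0,0.06,0,0,0.023,0,0,0,0.06,0,0,0.0225,0,0,0,0.06,0,0,0,0,0,0,0.06,0,0,0,0,0,0,0.02,0,0,0,0,0,0,0,0,0,0,0,0,0,0,0,0,0,0,0,0,0]' 30 && python3 -m pendant '[0,0,0,0,0,0,0,0,0,0,0,0,0,0]'
```

```text
clock: 19.2
position: [0.5135, 0.1413, 0.0154]
ee_rot: [-0.26, 3.13, 0.0]
force: [-0.8, 0.3, 0.1]
width: 0.265
gripper_force: 0.0
clock: 19.45
position: [0.5133, 0.1411, 0.0152]
ee_rot: [0.26, -3.131, 0.0]
force: [-0.3, -1.0, 2.7]
width: 0.155
gripper_force: 30.0
```

```bash
cat > plan.py <<'E'
from h import *
np.set_printoptions(precision=4,suppress=True)
yaw=-.135;B0=np.array([.5407,-.1687,.0335])
BR=R.from_euler('zy',[0,0]).as_matrix()
BR=(R.from_rotvec([0,0,yaw])*R.from_rotvec([0,-.24,0])).as_matrix()   # columns bx,by,bz
RB=np.c_[BR[:,1],BR[:,0],-BR[:,2]]                                   # tool on board: x=by,y=bx,z=-bz
def down(psi):return np.array([[np.cos(psi),np.sin(psi),0],[np.sin(psi),-np.cos(psi),0],[0,0,-1.]])
def delta(P,Rt,tag=''):
    o=observe();r=R.from_rotvec(o['ee_rot']).as_matrix()
    print(tag,'shift in present tool axes',r.T@(P-o['position']),'then turn',R.from_matrix(r.T@Rt).as_rotvec(),'| world to',P)
def brd(x,y,z):return B0+BR@np.array([x,y,z])
def inbrd(P):return BR.T@(np.asarray(P)-B0)
E
python3 - <<'E'
from plan import *
delta(brd(-.045,-.085,.10),RB);o=observe();print(2*np.arctan2(RB[1,0],RB[0,0])/2)
E
```

```text
shift in present tool axes [ 0.1138 -0.3713 -0.1047] then turn [-0.1655 -0.2243  1.8617] | world to [ 0.4624 -0.2438  0.1199]
1.4357963267948965
```

```bash
python3 -m pendant '[0,0,-0.055,0,0,0,0,0,0,-0.055,0,0,0,0,0.019,-0.062,0,0,0,0,0,0.019,-0.062,0,0,0,0,0,0.019,-0.062,0,0,0,0,0,0.019,-0.062,0,0,0,0,0,0.019,-0.062,0,0,0,0,0,0.019,-0.061,0,0,0,0,0,0,0,0,0,0,0,0]' 40 && python3 -m pendant '[0,0,0,0,0,0.186,0,0,0,0,0,0,0.186,0,0,0,0,0,0,0.186,0,0,0,0,0,0,0.186,0,0,0,0,0,0,0.186,0,0,0,0,0,0,0.186,0,0,0,0,0,0,0.186,0,0,0,0,0,0,0.186,0,0,0,0,0,0,0.186,0,0,0,0,0,0,0.186,0]' && python3 -m pendant '[0,0,0,-0.12,0,0,0,0,0,0,-0.12,0,0,0,0,0,0,0,0,0,0,0,0,0,0,0,0,0]'
python3 - <<'E'
from plan import *
delta(brd(-.045,-.085,.03),RB);o=observe();print(inbrd(o['position']),o['joints'].round(2))
E
```

```text
clock: 20.58
position: [0.4618, -0.2365, 0.1247]
ee_rot: [0.246, -3.13, 0.003]
force: [-0.7, 0.8, -1.2]
width: 0.149
gripper_force: 40.0
clock: 21.82
position: [0.464, -0.2292, 0.1249]
ee_rot: [-2.358, -2.074, -0.0]
force: [0.1, 0.5, -1.2]
width: 0.152
gripper_force: 40.0
clock: 22.32
position: [0.4647, -0.23, 0.1254]
ee_rot: [2.212, 1.957, 0.235]
force: [0.3, 0.4, -1.9]
width: 0.152
gripper_force: 40.0
 shift in present tool axes [-0.0142 -0.0018  0.0752] then turn [-0.0012 -0.0034  0.0122] | world to [ 0.4789 -0.2461  0.0519]
[-0.0433 -0.071   0.1052] [ 0.3   0.3   0.13  2.16 -0.24  0.47  0.49]
```

```bash
python3 -m pendant '[-0.007,-0.001,0.025,0,0,0,0,-0.007,-0.001,0.025,0,0,0,0,0,0,0.025,0,0,0.012,0,0,0,0,0,0,0,0,0,0,0.006,0,0,0,0,0,0,0,0,0,0,0]' 40
python3 - <<'E'
from plan import *
o=observe();print(inbrd(o['position']),o['force'])
E
```

```text
clock: 23.08
position: [0.4799, -0.2464, 0.0464]
ee_rot: [2.224, 1.943, 0.238]
force: [-0.6, 0.1, -1.2]
width: 0.15
gripper_force: 40.0
[-0.0453 -0.0852  0.0244] [-0.615   0.0977 -1.2499]
```

```bash
python3 -m pendant '[0,0,0.004,0,0,0,0,0,0,0,0,0,0,0]'; python3 -m pendant '[0,0,0.004,0,0,0,0,0,0,0,0,0,0,0]'
python3 - <<'E'
from plan import *
o=observe();print(inbrd(o['position']),o['force'])
E
```

```text
clock: 23.32
position: [0.4804, -0.2466, 0.0422]
ee_rot: [2.224, 1.943, 0.238]
force: [0.1, -0.5, -1.7]
width: 0.144
gripper_force: 40.0
clock: 23.58
position: [0.4812, -0.2467, 0.038]
ee_rot: [2.225, 1.943, 0.237]
force: [-0.2, 0.4, -2.0]
width: 0.15
gripper_force: 40.0
[-0.0461 -0.0853  0.0159] [-0.2039  0.4344 -1.9824]
```

```bash
python3 -m pendant '[0,0,0.002,0,0,0,0,0,0,0,0,0,0,0]'; python3 -m pendant '[0,0,0.002,0,0,0,0,0,0,0,0,0,0,0]'
python3 - <<'E'
from plan import *
o=observe();print(inbrd(o['position']),o['force'])
E
```

```text
clock: 23.82
position: [0.4813, -0.2467, 0.0376]
ee_rot: [2.225, 1.942, 0.238]
force: [-10.3, 3.7, 26.0]
width: 0.151
gripper_force: 40.0
clock: 24.08
position: [0.4816, -0.247, 0.0365]
ee_rot: [2.224, 1.941, 0.239]
force: [-18.2, 5.1, 40.8]
width: 0.146
gripper_force: 40.0
[-0.046  -0.0855  0.0143] [-18.1763   5.0811  40.8451]
```

```bash
python3 -m pendant '[0,0,-0.003,0,0,0,0,0,0,0,0,0,0,0.02,0,0,0,0,0,0,0.05,0,0,0,0,0,0,0.06,0,0,-0.05,0,0,0,0.06,0,0,-0.05,0,0,0,0.06,0,0,0,0.12,0,0,0.06,0,0,0,0.12,0,0,0.06,0,0,-0.05,0,0,0,0.06,0,0,0,0,0,0,0.06]'
python3 - <<'E'
from plan import *
im,c,o=snap('wrist','w8');print(o['joints'].round(2))
C=np.array([.5156,.2602,0]);th=.0872+np.pi/2;P=C-.018*np.array([np.cos(th),np.sin(th),0]);delta(P+[0,0,.25],down(th+np.pi/2))
E
```

```text
clock: 25.32
position: [0.4601, -0.2448, 0.1867]
ee_rot: [2.364, 2.066, 0.006]
force: [-0.0, 0.2, -0.0]
width: 0.65
gripper_force: 0.0
[ 0.19  0.32  0.25  1.91 -0.1   0.92  0.36]
 shift in present tool axes [ 0.4902 -0.0073 -0.0637] then turn [ 0.0038  0.0008 -1.7924] | world to [0.5172 0.2423 0.25  ]
```

View pics/w8.png

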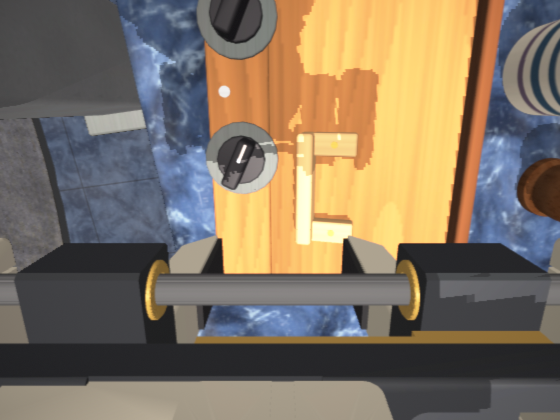

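The w8 view shows chock 3 (bar at col 305, rows 132–243) lying square on the board with its cleats uphill. I'm moving over for the second chock.

```bash
python3 -m pendant '[0.06,0,-0.02,0,0,0,0.06,0.06,0,-0.02,0,0,0,0.06,0.06,0,-0.02,0,0,0,0.06,0.06,0,-0.02,0,0,0,0.06,0.06,0,-0.02,0,0,0,0.06,0.06,0,-0.02,0,0,0,0.06,0.05,0,-0.02,0,0,0,0.06,0,0,0,0,0,0,0.06]'; python3 meas.py w9; python3 -c "
from h import *
o=observe();print(2*np.arctan2(o['ee_rot'][1],o['ee_rot'][0]),o['position'])"
```

```text
clock: 26.38
position: [0.5121, 0.1627, 0.3241]
ee_rot: [-2.356, -2.073, -0.006]
force: [0.0, -0.0, 0.1]
width: 0.653
gripper_force: 0.0
wood [214.  86.] [0.4399 0.2714 0.02  ] sides [np.float64(0.0271), np.float64(0.0421)] long yaw -1.4660549912385001
wood [275.  88.] [0.5157 0.2594 0.02  ] sides [np.float64(0.0495), np.float64(0.0993)] long yaw 0.09010940943504239
wood [297.  12.] [0.5535 0.3406 0.02  ] sides [np.float64(0.0209), np.float64(0.0312)] long yaw -1.4508544045408922
wood [245.  23.] [0.4895 0.337  0.02  ] sides [np.float64(0.0501), np.float64(0.0638)] long yaw -0.1279098929814578
wood [204.  18.] [0.4417 0.3487 0.02  ] sides [np.float64(0.0272), np.float64(0.0422)] long yaw -1.59278966229088
-4.843452116340527 [0.51192346 0.15949352 0.32324674]
```

View pics/w9.png

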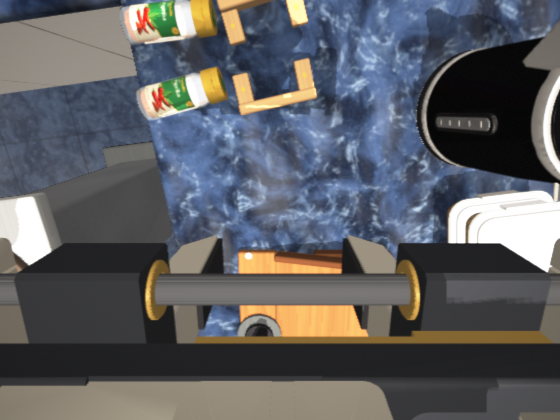

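Chock 2 hasn't moved and is at (275,88). The jar ends are (145,103)–(227,84) and (125,23)–(215,16). I'm going to chock 2.

```bash
python3 -m pendant '[0,0,0,0,0,-0.179,0.06,0,0,0,0,0,-0.179,0.06,0,0,0,0,0,-0.179,0.06,0,0,0,0,0,-0.179,0.06,0,0,0,0,0,-0.179,0.06,0,0,0,0,0,-0.179,0.06,0,0,0,0,0,-0.179,0.06,0,0,0,0,0,-0.179,0.06,0,0,0,0,0,-0.179,0.06,0,0,0,0,0,-0.179,0.06]' && python3 -m pendant '[-0.0065,0.042,0.055,0,0,0,0.06,-0.0065,0.042,0.055,0,0,0,0.06,0,0,0.055,0,0,0,0.06,0,0,0.055,0,0,0,0.06,0,0,0,0,0,0,0.06]'
python3 - <<'E'
from meas import *
im,c,o=snap('wrist','w10');m=wood(im)
print(2*np.arctan2(o['ee_rot'][1],o['ee_rot'][0]),o['position'])
for r in range(120,270,15):
    xs=np.nonzero(m[r,230:340])[0]+230;print(r,(xs.min(),xs.max()) if len(xs) else None)
E
```

```text
clock: 27.68
position: [0.5119, 0.1556, 0.3227]
ee_rot: [0.138, -3.137, -0.002]
force: [-1.3, -0.7, -0.6]
width: 0.656
gripper_force: 0.0
clock: 28.3
position: [0.5146, 0.231, 0.1112]
ee_rot: [0.13, -3.131, 0.003]
force: [0.7, -0.5, 0.8]
width: 0.653
gripper_force: 0.0
-3.0585704737714763 [0.5146 0.231  0.1112]
120 (np.int64(325), np.int64(339))
135 None
150 (np.int64(291), np.int64(312))
165 (np.int64(291), np.int64(339))
180 (np.int64(291), np.int64(311))
195 (np.int64(291), np.int64(310))
210 (np.int64(291), np.int64(310))
225 (np.int64(291), np.int64(310))
240 (np.int64(291), np.int64(310))
255 (np.int64(291), np.int64(312))
```

```bash
python3 -m pendant '[0,0.012,0,0,0,0,0.06,0,0,0.02,0,0,0,0.06,0,0,0.02,0,0,0,0.06,0,0,0,0,0,0,0.06]'
python3 - <<'E'
from meas import *
im,c,o=snap('wrist');m=wood(im)
print(o['position'])
for r in range(180,270,15):
    xs=np.nonzero(m[r,230:340])[0]+230;print(r,(xs.min(),xs.max()) if len(xs) else None)
E
```

```text
clock: 28.85
position: [0.517, 0.2474, 0.0765]
ee_rot: [-0.133, 3.137, 0.005]
force: [0.7, 0.2, -0.1]
width: 0.654
gripper_force: 0.0
[0.517  0.2474 0.0765]
180 (np.int64(265), np.int64(288))
195 (np.int64(265), np.int64(288))
210 (np.int64(266), np.int64(288))
225 (np.int64(266), np.int64(288))
240 (np.int64(267), np.int64(288))
255 (np.int64(267), np.int64(336))
```

```bash
python3 -m pendant '[0,-0.003,0.02,0,0,0,0.06,0,0,0.02,0,0,0,0.06,0,0,0.02,0,0,0,0.06,0,0,0,0,0,0,0.06,0,0,0.001,0,0,0,0.03,0,0,0,0,0,0,0,0,0,0,0,0,0,0,0,0,0,0,0,0,0,0,0,0,0,0,0,0]' 40
python3 - <<'E'
from plan import *
delta(brd(-.046,.085,.10),RB)
o=observe();print(o['position'],o['gripper_force'],2*np.arctan2(o['ee_rot'][1],o['ee_rot'][0]))
E
```

```text
clock: 30.02
position: [0.517, 0.2438, 0.0145]
ee_rot: [-0.133, 3.138, 0.004]
force: [-0.2, 1.1, 0.4]
width: 0.155
gripper_force: 0.1
 shift in present tool axes [ 0.0595 -0.3149 -0.1061] then turn [-0.1694 -0.2167  1.7804] | world to [ 0.4843 -0.0753  0.1197]
[0.517  0.2438 0.0145] 0.1165237370878458 3.226150355147506
```

```bash
python3 -m pendant '[0,0,0,0,0,0,0,0,0,-0.055,0,0,0,0,0,0,-0.055,0,0,0,0,0.01,-0.0525,0,0,0,0,0,0.01,-0.0525,0,0,0,0,0,0.01,-0.0525,0,0,0,0,0,0.01,-0.0525,0,0,0,0,0,0.01,-0.0525,0,0,0,0,0,0.01,-0.0525,0,0,0,0,0,0,0,0,0,0,0,0]' 40 && python3 -m pendant '[0,0,0,0,0,0.179,0,0,0,0,0,0,0.179,0,0,0,0,0,0,0.179,0,0,0,0,0,0,0.179,0,0,0,0,0,0,0.179,0,0,0,0,0,0,0.179,0,0,0,0,0,0,0.179,0,0,0,0,0,0,0.179,0,0,0,0,0,0,0.179,0,0,0,0,0,0,0.179,0]' && python3 -m pendant '[0,0,0,-0.12,0,0,0,0,0,0,-0.12,0,0,0,0,0,0,0,0,0,0,0,0,0,0,0,0,0]'
python3 - <<'E'
from plan import *
delta(brd(-.046,.085,.03),RB)
E
```

```text
clock: 31.28
position: [0.4825, -0.0805, 0.1232]
ee_rot: [0.12, -3.138, -0.001]
force: [0.2, 0.7, -2.2]
width: 0.151
gripper_force: 40.0
clock: 32.52
position: [0.4837, -0.0743, 0.1233]
ee_rot: [-2.369, -2.06, -0.003]
force: [0.0, 0.1, -0.9]
width: 0.145
gripper_force: 40.0
clock: 33.02
position: [0.4846, -0.0749, 0.1239]
ee_rot: [2.225, 1.945, 0.237]
force: [-0.3, 0.4, -1.3]
width: 0.147
gripper_force: 40.0
 shift in present tool axes [-0.0007 -0.0011  0.074 ] then turn [-0.0013 -0.0033  0.0005] | world to [ 0.5008 -0.0775  0.0517]
```

```bash
python3 -m pendant '[-0.0005,-0.001,0.025,0,0,0,0,0,0,0.025,0,0,0,0,0,0,0.024,0,0,0,0,0,0,0,0,0,0,0,0,0,0.006,0,0,0,0,0,0,0.006,0,0,0,0,0,0,0,0,0,0,0]' 40
python3 - <<'E'
from plan import *
o=observe();print(inbrd(o['position']),o['force'])
E
```

```text
clock: 33.9
position: [0.5031, -0.0783, 0.0398]
ee_rot: [2.224, 1.943, 0.238]
force: [0.4, -0.9, -1.4]
width: 0.147
gripper_force: 40.0
[-0.0465  0.0846  0.0179] [ 0.4028 -0.9353 -1.3849]
```

```bash
python3 -m pendant '[0,0,0.002,0,0,0,0,0,0,0,0,0,0,0]'
python3 - <<'E'
from plan import *
o=observe();print(inbrd(o['position']),o['force'])
E
```

```text
clock: 34.15
position: [0.5035, -0.0784, 0.0379]
ee_rot: [2.224, 1.943, 0.238]
force: [0.5, -0.5, -0.7]
width: 0.149
gripper_force: 40.0
[-0.0466  0.0845  0.016 ] [ 0.5358 -0.4857 -0.7138]
```

```bash
python3 -m pendant '[0,0,0.002,0,0,0,0,0,0,0,0,0,0,0]'; python3 -m pendant '[0,0,0.001,0,0,0,0,0,0,0,0,0,0,0]'
python3 - <<'E'
from plan import *
o=observe();print(inbrd(o['position']),o['force'])
E
```

```text
clock: 34.4
position: [0.5038, -0.0783, 0.0368]
ee_rot: [2.224, 1.942, 0.239]
force: [-7.5, 1.7, 20.4]
width: 0.15
gripper_force: 40.0
clock: 34.65
position: [0.5038, -0.0784, 0.0368]
ee_rot: [2.224, 1.942, 0.24]
force: [-16.4, 2.2, 40.3]
width: 0.145
gripper_force: 40.0
[-0.0465  0.0846  0.0147] [-16.3802   2.1833  40.3134]
```

```bash
python3 -m pendant '[0,0,-0.002,0,0,0,0,0,0,0,0,0,0,0.02,0,0,0,0,0,0,0.05,0,0,0,0,0,0,0.06,0,0,-0.05,0,0,0,0.06,0,0,-0.05,0,0,0,0.06,0,0,0,0.12,0,0,0.06,0,0,0,0.12,0,0,0.07,0,0,-0.06,0,0,0,0.07,0,0,0,0,0,0,0.07]'
python3 - <<'E'
from meas import *
from plan import *
c=campose('wrist',dict(position=np.array([.51192,.15949,.32325]),ee_rot=np.array([-2.356,-2.073,-.006])))
for n,f,k in(('B',(145,103),(227,84)),('A',(125,23),(215,16))):
    F,K=hit(c,f,.0205),hit(c,k,.0205);y=np.arctan2(*(K-F)[[1,0]]);P=(F+K)/2;print(n,P,np.linalg.norm(K-F),y);delta(P+[0,0,.15],down(np.pi+y))
im,c,o=snap('wrist','w11');m=wood(im);m[245:]=0
print(o['position'])
E
```

```text
clock: 35.9
position: [0.4827, -0.0762, 0.1966]
ee_rot: [2.365, 2.065, 0.009]
force: [0.7, 0.4, -0.9]
width: 0.765
gripper_force: 0.0
B [0.4028 0.2638 0.0205] 0.10752408949362038 0.08615007647391197
 shift in present tool axes [ 0.3261 -0.1251  0.0265] then turn [ 0.0063  0.0025 -1.7919] | world to [0.4028 0.2638 0.1705]
A [0.4011 0.3491 0.0205] 0.10845330201630039 -0.0581529366164613
 shift in present tool axes [ 0.4104 -0.1382  0.0266] then turn [ 0.0063  0.002  -1.6476] | world to [0.4011 0.3491 0.1705]
[ 0.4827 -0.0762  0.1966]
```

View pics/w11.png

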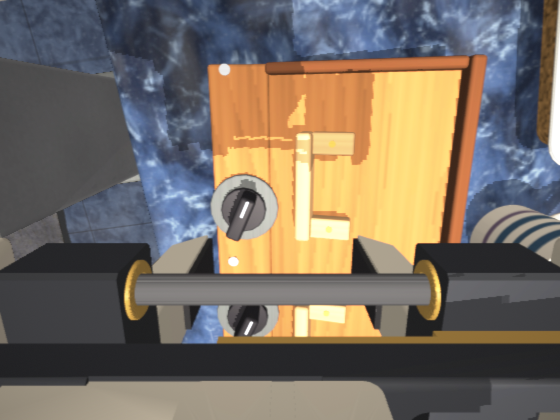

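The w11 view shows both chocks square on the board, with their bars at col 303 and their cleats uphill. I'm going for jar B now.

```bash
python3 -m pendant '[0.0543,-0.0208,0,0,0,0,0.062,0.0543,-0.0208,0,0,0,0,0.062,0.0543,-0.0208,0,0,0,0,0.062,0.0543,-0.0208,0,0,0,0,0.062,0.0543,-0.0208,0,0,0,0,0.062,0.0543,-0.0208,0,0,0,0,0.062]' && python3 -m pendant '[0,0,0,0,0,-0.179,0.062,0,0,0,0,0,-0.179,0.062,0,0,0,0,0,-0.179,0.062,0,0,0,0,0,-0.179,0.062,0,0,0,0,0,-0.179,0.062,0,0,0,0,0,-0.179,0.062,0,0,0,0,0,-0.179,0.062,0,0,0,0,0,-0.179,0.062,0,0,0,0,0,-0.179,0.062,0,0,0,0,0,-0.179,0.062]'  && python3 -m pendant '[0,0,0.03,0,0,0,0.062,0,0,0.03,0,0,0,0.062,0,0,0,0,0,0,0.062]'
python3 - <<'E'
from meas import *
from plan import *
im,c,o=snap('wrist','w12');h=cv2.cvtColor(im,cv2.COLOR_RGB2HSV)
print(o['joints'].round(2),2*np.arctan2(o['ee_rot'][1],o['ee_rot'][0]))
delta(np.array([.403,.264,.0205]),down(np.pi+.086))
E
```

```text
clock: 36.7
position: [0.3988, 0.2652, 0.1941]
ee_rot: [-2.364, -2.066, -0.002]
force: [1.0, -0.1, -0.3]
width: 0.676
gripper_force: 0.0
clock: 37.95
position: [0.3994, 0.2635, 0.1939]
ee_rot: [0.142, -3.137, -0.003]
force: [-0.6, 0.4, 0.3]
width: 0.676
gripper_force: 0.0
clock: 38.33
position: [0.3983, 0.2627, 0.1326]
ee_rot: [0.133, -3.135, 0.0]
force: [0.0, 0.5, 1.1]
width: 0.681
gripper_force: 0.0
[-0.53  0.34 -0.2   2.04  0.09  0.78  0.87] -3.0568740416552442
 shift in present tool axes [-0.0041  0.0001  0.1135] then turn [ 0.0013 -0.0022 -0.0014] | world to [0.403  0.264  0.0205]
```

View pics/w12.png

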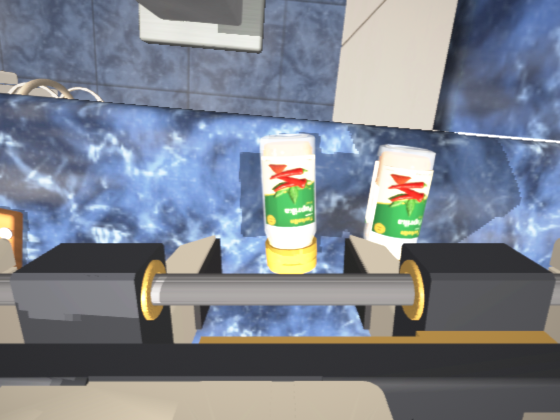

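Jar B lies along tool x at cols 264–316 (centre 290) and rows 137–270. So it is 6 mm to tool +y and centred lengthwise. I'll descend and grip it.

```bash
python3 -m pendant '[0,0.006,0.027,0,0,0,0.062,0,0,0.027,0,0,0,0.062,0,0,0.027,0,0,0,0.062,0,0,0.027,0,0,0,0.062,0,0,0,0,0,0,0.062,0,0,0.0075,0,0,0,0.062,0,0,0,0,0,0,0.03,0,0,0,0,0,0,0.03,0,0,0,0,0,0,0.03,0,0,0,0,0,0,0.03]' 25
python3 - <<'E'
from plan import *
o=observe();print(o['position'],o['gripper_force'],o['width'],2*np.arctan2(o['ee_rot'][1],o['ee_rot'][0]))
delta(brd(.017,-.085,.10),RB)
E
```

```text
clock: 39.62
position: [0.4, 0.2705, 0.0199]
ee_rot: [-0.132, 3.138, 0.005]
force: [-0.2, -1.5, 6.3]
width: 0.433
gripper_force: 25.0
[0.4    0.2705 0.0199] 24.963134229183197 0.4328189672267454 3.2258384462353646
 shift in present tool axes [-0.0778 -0.5305 -0.1163] then turn [-0.1689 -0.2165  1.7801] | world to [ 0.5221 -0.2519  0.1347]
```

```bash
python3 -m pendant '[0,0,-0.06,0,0,0,0.03,0,0,-0.06,0,0,0,0.03,0,0,-0.02,0,0,0,0.03,0,0,0,0,0,0,0.03]' 35 && python3 -m pendant '[-0.0087,-0.059,0,0,0,0,0.03,-0.0087,-0.059,0,0,0,0,0.03,-0.0087,-0.059,0,0,0,0,0.03,-0.0087,-0.059,0,0,0,0,0.03,-0.0087,-0.059,0,0,0,0,0.03,-0.0087,-0.059,0,0,0,0,0.03,-0.0087,-0.059,0,0,0,0,0.03,-0.0087,-0.059,0,0,0,0,0.03,-0.0087,-0.059,0,0,0,0,0.03,0,0,0,0,0,0,0.03]'  && python3 -m pendant '[0,0,0,0,0,0.179,0.03,0,0,0,0,0,0.179,0.03,0,0,0,0,0,0.179,0.03,0,0,0,0,0,0.179,0.03,0,0,0,0,0,0.179,0.03,0,0,0,0,0,0.179,0.03,0,0,0,0,0,0.179,0.03,0,0,0,0,0,0.179,0.03,0,0,0,0,0,0.179,0.03,0,0,0,0,0,0.179,0.03]' && python3 -m pendant '[0,0,0,-0.12,0,0,0.03,0,0,0,-0.12,0,0,0.03,0,0,0,0,0,0,0.03,0,0,0,0,0,0,0.03]'
python3 - <<'E'
from plan import *
delta(brd(.017,-.085,.05),RB)
im,c,o=snap('wrist','w13')
E
```

```text
clock: 40.12
position: [0.4004, 0.2706, 0.1608]
ee_rot: [-0.132, 3.135, 0.007]
force: [-0.1, 0.1, -1.3]
width: 0.431
gripper_force: 35.0
clock: 41.38
position: [0.5211, -0.2582, 0.1558]
ee_rot: [0.121, -3.137, -0.001]
force: [-0.7, 1.0, -2.0]
width: 0.431
gripper_force: 35.0
clock: 42.62
position: [0.5216, -0.2512, 0.1563]
ee_rot: [-2.368, -2.058, -0.001]
force: [-0.7, -0.1, -1.4]
width: 0.437
gripper_force: 35.0
clock: 43.12
position: [0.5228, -0.2518, 0.1575]
ee_rot: [2.226, 1.945, 0.236]
force: [0.4, -0.5, -1.3]
width: 0.429
gripper_force: 35.0
 shift in present tool axes [-0.0005 -0.0059  0.072 ] then turn [-0.0025 -0.0034  0.0003] | world to [ 0.5338 -0.2535  0.0861]
```

View pics/w13.png

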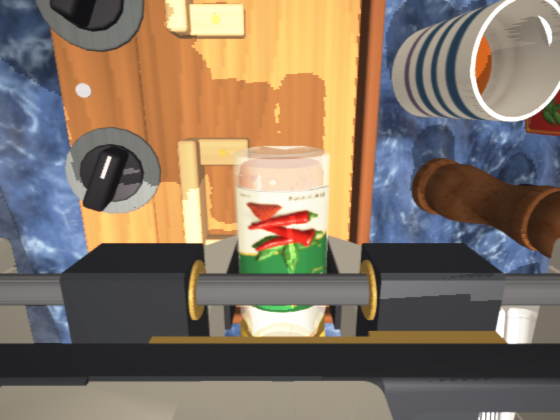

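The jar is held square between the fingers, above chock 3's cleats. The mill (base at about (430,185)) and the mug are behind the rail, so I'll check the gripper body's clearance to them.

Run:
```python
from plan import *
w3=campose('wrist',dict(position=np.array([.47874,-.19186,.35362]),ee_rot=np.array([2.37582,2.05545,.0003])))
w13=campose('wrist',observe())
P=lambda c:c[0]@np.c_[c[1].T,-c[1].T@c[2]]
for n,a,b in (('mill base',(447,198),(428,188)),):
    print(n,hit(w3,a,0),hit(w13,b,0),inbrd(hit(w3,a,0)))
# mill top tip in w3 (528,234); mug rim centre in w3 (480,125): at several heights
for z in(.1,.15,.2):print(z,'mill tip',inbrd(hit(w3,(528,234),z)),hit(w3,(528,234),z),'mug rim near',inbrd(hit(w3,(445,125),z)))
B=hit(w3,(447,198),0);
# tool body corners at place (TCP zb=.02): body zb>=.075, x .017+-.095, y -.085+-.0375
print('body uphill corners world',brd(.112,-.0475,.075),brd(.112,-.1225,.075))
```

```text
mill base [ 0.7179 -0.2892  0.    ] [ 0.7149 -0.287   0.    ] [ 0.1784 -0.0955 -0.0781]
0.1 mill tip [ 0.2578 -0.116   0.0054] [ 0.7719 -0.3171  0.1   ] mug rim near [0.1411 0.0188 0.0339]
0.15 mill tip [ 0.2323 -0.0963  0.0631] [ 0.7365 -0.2925  0.15  ] mug rim near [0.1303 0.0215 0.0881]
0.2 mill tip [ 0.2068 -0.0767  0.1208] [ 0.701  -0.2678  0.2   ] mug rim near [0.1194 0.0243 0.1422]
body uphill corners world [ 0.6244 -0.228   0.133 ] [ 0.6143 -0.3023  0.133 ]
```

```bash
python3 -m pendant '[0,-0.003,0.024,0,0,0,0.03,0,0,0.024,0,0,0,0.03,0,0,0.024,0,0,0,0.03,0,0,0.008,0,0,0,0.03,0,0,0.008,0,0,0,0.03,0,0,0.008,0,0,0,0.03,0,0,0,0,0,0,0.03,0,0,0,0,0,0,0.03]'
python3 - <<'E'
from plan import *
o=observe();print(inbrd(o['position']),o['force'],o['width'])
E
```

```text
clock: 44.18
position: [0.5424, -0.255, 0.0644]
ee_rot: [2.224, 1.942, 0.238]
force: [-0.3, -0.2, -1.7]
width: 0.433
gripper_force: 35.0
[ 0.0202 -0.0853  0.0269] [-0.2687 -0.2359 -1.6895] 0.4333276562175313
```

```bash
python3 -m pendant '[0,0,0.004,0,0,0,0.03,0,0,0,0,0,0,0.03]'; python3 -m pendant '[0,0,0.002,0,0,0,0.03,0,0,0,0,0,0,0.03]'; python3 -m pendant '[0,0,0.001,0,0,0,0.03,0,0,0,0,0,0,0.03]'
python3 - <<'E'
from plan import *
o=observe();print(inbrd(o['position']),o['force'],o['width'])
E
```

```text
clock: 44.42
position: [0.5432, -0.2549, 0.0601]
ee_rot: [2.225, 1.943, 0.237]
force: [-0.4, -0.3, -1.1]
width: 0.43
gripper_force: 35.0
clock: 44.68
position: [0.5438, -0.2551, 0.0582]
ee_rot: [2.224, 1.942, 0.237]
force: [-0.5, -1.0, -0.0]
width: 0.433
gripper_force: 35.0
clock: 44.92
position: [0.5438, -0.2551, 0.058]
ee_rot: [2.224, 1.942, 0.238]
force: [-5.8, 1.6, 9.6]
width: 0.43
gripper_force: 35.0
[ 0.0202 -0.0852  0.0203] [-5.8001  1.5842  9.6052] 0.4300168328543091
```

```bash
python3 -m pendant '[0,0,0,0,0,0,0.044,0,0,0,0,0,0,0.048,0,0,0,0,0,0,0.052,0,0,0,0,0,0,0.056,0,0,0,0,0,0,0.058,0,0,0,0,0,0,0.058,0,0,-0.02,0,0,0,0.058,0,0,-0.04,0,0,0,0.058,0,0,-0.05,0,0,0,0.058,0,0,0,0,0,0,0.06]'
python3 - <<'E'
from plan import *
im,c,o=snap('wrist','w14');print(o['position'],o['force'])
delta(np.array([.401,.349,.20]),down(np.pi-.058))
E
```

```text
clock: 46.18
position: [0.5192, -0.253, 0.1677]
ee_rot: [2.221, 1.938, 0.242]
force: [0.5, 0.9, 0.0]
width: 0.653
gripper_force: 0.0
[ 0.5192 -0.253   0.1677] [0.4827 0.9391 0.0144]
 shift in present tool axes [ 0.58   -0.1837 -0.0794] then turn [ 0.1877  0.1988 -1.6387] | world to [0.401 0.349 0.2  ]
```

View pics/w14.png

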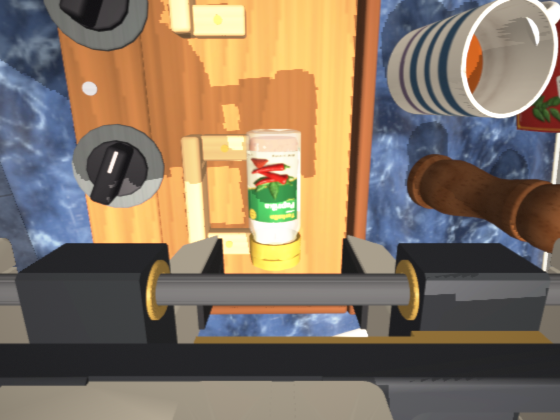

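Jar B rests against both of chock 3's cleats. I've now viewed more pictures than the brief's limit of 14, so from here I'll work from numbers alone. I'm fetching jar A.

```bash
python3 -m pendant '[0,0,0,0.12,0,0,0.062,0,0,0,0.12,0,0,0.062,0,0,-0.04,0,0,0,0.062]' && python3 -m pendant '[0.058,-0.0198,0,0,0,0,0.062,0.058,-0.0198,0,0,0,0,0.062,0.058,-0.0198,0,0,0,0,0.062,0.058,-0.0198,0,0,0,0,0.062,0.058,-0.0198,0,0,0,0,0.062,0.058,-0.0198,0,0,0,0,0.062,0.058,-0.0198,0,0,0,0,0.062,0.058,-0.0198,0,0,0,0,0.062,0.058,-0.0198,0,0,0,0,0.062,0.058,-0.0198,0,0,0,0,0.062]' && python3 -m pendant '[0,0,0,0,0,-0.183,0.062,0,0,0,0,0,-0.183,0.062,0,0,0,0,0,-0.183,0.062,0,0,0,0,0,-0.183,0.062,0,0,0,0,0,-0.183,0.062,0,0,0,0,0,-0.183,0.062,0,0,0,0,0,-0.183,0.062,0,0,0,0,0,-0.183,0.062,0,0,0,0,0,-0.183,0.062,0,0,0,0,0,0,0.062]'
python3 - <<'E'
from plan import *
o=observe();print(o['joints'].round(2),2*np.arctan2(o['ee_rot'][1],o['ee_rot'][0]))
delta(np.array([.401,.349,.13]),down(np.pi-.058))
E
```

```text
clock: 46.6
position: [0.5179, -0.25, 0.1998]
ee_rot: [-2.355, -2.064, 0.007]
force: [0.2, -0.2, 0.4]
width: 0.675
gripper_force: 0.0
clock: 47.85
position: [0.3985, 0.3512, 0.2045]
ee_rot: [-2.364, -2.066, -0.001]
force: [1.6, -0.1, -0.8]
width: 0.675
gripper_force: 0.0
clock: 49.1
position: [0.3992, 0.3491, 0.2045]
ee_rot: [-0.093, -3.138, -0.003]
force: [-0.3, -1.0, 0.6]
width: 0.677
gripper_force: 0.0
[-0.75  0.32 -0.09  1.84  0.03  0.98  0.66] -3.201077797775
 shift in present tool axes [-0.002  -0.0002  0.0744] then turn [ 0.0019 -0.0018 -0.0015] | world to [0.401 0.349 0.13 ]
```

```bash
python3 -m pendant '[0,0,0.037,0,0,0,0.062,0,0,0.037,0,0,0,0.062,0,0,0,0,0,0,0.062]'
cat > jarm.py <<'E'
from meas import *
def ext(im):
    h=cv2.cvtColor(im,cv2.COLOR_RGB2HSV).astype(int);m=~((h[...,0]>95)&(h[...,0]<135)&(h[...,1]>50))&(h[...,2]>90)
    m[:,:225]=0;m[:,345:]=0
    for r in range(110,285,12):
        xs=np.nonzero(m[r])[0]
        # longest run
        g=max(np.split(xs,np.nonzero(np.diff(xs)>3)[0]+1),key=len) if len(xs) else []
        print((r,int(g[0]),int(g[-1])) if len(g)>12 else (r,None),end=' ')
    print()
ext(cv2.imread('pics/w12.png')[:,:,::-1].copy())
im,c,o=snap('wrist','w15');print(o['position']);ext(im)
E
python3 jarm.py
```

```text
clock: 49.48
position: [0.398, 0.3481, 0.1291]
ee_rot: [-0.097, -3.136, 0.002]
force: [-0.1, -0.6, 0.5]
width: 0.676
gripper_force: 0.0
(110, 332, 344) (122, None) (134, 273, 308) (146, 260, 314) (158, 260, 315) (170, 261, 315) (182, 261, 315) (194, 262, 315) (206, 263, 315) (218, 264, 316) (230, 264, 316) (242, 265, 316) (254, 265, 317) (266, 267, 315) (278, 225, 344) 
[0.398  0.3481 0.1291]
(110, 302, 327) (122, None) (134, None) (146, 258, 313) (158, 258, 314) (170, 259, 314) (182, 260, 314) (194, 260, 314) (206, 260, 315) (218, 232, 315) (230, 261, 315) (242, 264, 316) (254, 264, 316) (266, 264, 315) (278, 225, 344)
```

```bash
python3 -m pendant '[-0.004,0.005,0.0265,0,0,0,0.062,0,0,0.0265,0,0,0,0.062,0,0,0.0265,0,0,0,0.062,0,0,0.0265,0,0,0,0.062,0,0,0,0,0,0,0.062,0,0,0.005,0,0,0,0.062,0,0,0,0,0,0,0.03,0,0,0,0,0,0,0.03,0,0,0,0,0,0,0.03,0,0,0,0,0,0,0.03]' 35 && python3 -m pendant '[0,0,0,0,0,0,0.03]'
python3 - <<'E'
from plan import *
o=observe();print(o['position'],o['gripper_force'],o['width'],2*np.arctan2(o['ee_rot'][1],o['ee_rot'][0]))
delta(brd(.017,.085,.12),RB)
E
```

```text
clock: 50.78
position: [0.4042, 0.3547, 0.0212]
ee_rot: [0.092, 3.139, 0.005]
force: [-1.3, -1.7, 5.5]
width: 0.431
gripper_force: 35.0
clock: 50.9
position: [0.4042, 0.3547, 0.0212]
ee_rot: [0.092, 3.139, 0.005]
force: [-1.6, -1.7, 5.7]
width: 0.432
gripper_force: 35.0
[0.4042 0.3547 0.0212] 35.00083426013589 0.43176624497983124 3.0829295207717706
 shift in present tool axes [-0.1615 -0.4284 -0.1341] then turn [-0.1801 -0.1996  1.6381] | world to [ 0.5402 -0.0829  0.1541]
```

```bash
python3 -m pendant '[0,0,-0.06,0,0,0,0.03,0,0,-0.06,0,0,0,0.03,0,0,-0.02,0,0,0,0.03,0,0,0,0,0,0,0.03]' 35 && python3 -m pendant '[-0.0202,-0.0536,0,0,0,0,0.03,-0.0202,-0.0536,0,0,0,0,0.03,-0.0202,-0.0536,0,0,0,0,0.03,-0.0202,-0.0536,0,0,0,0,0.03,-0.0202,-0.0536,0,0,0,0,0.03,-0.0202,-0.0536,0,0,0,0,0.03,-0.0202,-0.0536,0,0,0,0,0.03,-0.0202,-0.0536,0,0,0,0,0.03,0,0,0,0,0,0,0.03]' && python3 -m pendant '[0,0,0,0,0,0.183,0.03,0,0,0,0,0,0.183,0.03,0,0,0,0,0,0.183,0.03,0,0,0,0,0,0.183,0.03,0,0,0,0,0,0.183,0.03,0,0,0,0,0,0.183,0.03,0,0,0,0,0,0.183,0.03,0,0,0,0,0,0.183,0.03,0,0,0,0,0,0.183,0.03]' && python3 -m pendant '[0,0,0,-0.12,0,0,0.03,0,0,0,-0.12,0,0,0.03,0,0,0,0,0,0,0.03,0,0,0,0,0,0,0.03]'
python3 - <<'E'
from meas import *
from plan import *
delta(brd(.020,.085,.05),RB)
im,c,o=snap('wrist','w16')
# check the left chock's pose on the board in view: light wood vs board
h=cv2.cvtColor(im,cv2.COLOR_RGB2HSV).astype(int)
print(o['width'])
for p in ((-.046,.085,.026),(-.003,.125,.014),(-.003,.045,.014)):
    u=proj(c,brd(*p));print(p,u)
E
```

```text
clock: 51.4
position: [0.4046, 0.3549, 0.1622]
ee_rot: [0.092, 3.138, 0.008]
force: [0.0, -0.4, -2.2]
width: 0.431
gripper_force: 35.0
clock: 52.52
position: [0.5397, -0.0891, 0.1575]
ee_rot: [-0.104, -3.138, -0.0]
force: [-0.8, 0.8, -1.6]
width: 0.431
gripper_force: 35.0
clock: 53.65
position: [0.539, -0.0823, 0.1578]
ee_rot: [-2.369, -2.058, 0.0]
force: [-0.1, 0.8, -1.6]
width: 0.435
gripper_force: 35.0
clock: 54.15
position: [0.5404, -0.0827, 0.1592]
ee_rot: [2.225, 1.945, 0.235]
force: [0.1, 0.2, -1.6]
width: 0.432
gripper_force: 35.0
 shift in present tool axes [-0.0004  0.0018  0.0749] then turn [-0.0023 -0.0029  0.0004] | world to [ 0.5596 -0.0855  0.0868]
0.4319878961318844
(-0.046, 0.085, 0.026) [197.2269 206.9774]
(-0.003, 0.125, 0.014) [254.5723 151.6396]
(-0.003, 0.045, 0.014) [256.6707 249.8657]
```

Run:
```python
from meas import *
for f in('w13','w16'):
    im=cv2.imread(f'pics/{f}.png');s=cv2.cvtColor(im,cv2.COLOR_BGR2HSV)[...,1].astype(int)
    for r in(130,150,180,195,230):
        l=np.nonzero(cv2.blur(s[r,160:262].astype(np.uint8),(3,1)).ravel()<125)[0]+160
        print(f,r,(l.min(),l.max(),len(l)) if len(l) else None)
```

```text
w13 130 None
w13 150 (np.int64(178), np.int64(261), 72)
w13 180 (np.int64(181), np.int64(261), 48)
w13 195 (np.int64(182), np.int64(261), 46)
w13 230 (np.int64(184), np.int64(261), 44)
w16 130 None
w16 150 (np.int64(234), np.int64(261), 28)
w16 180 (np.int64(235), np.int64(261), 27)
w16 195 (np.int64(190), np.int64(261), 40)
w16 230 (np.int64(160), np.int64(261), 53)
```

Run:
```python
from meas import *
im=cv2.imread('pics/w16.png')[:,:,::-1]
for r in range(110,242,10):
    print(r,' '.join('%d/%d/%d'%tuple(im[r,c]) for c in range(165,240,8)))
```

```text
110 131/82/45 131/81/45 131/82/45 143/90/49 136/85/45 143/90/49 140/88/48 142/88/48 143/90/48 135/85/47
120 133/84/45 132/82/45 131/82/44 137/86/47 138/86/47 145/91/50 139/87/47 141/89/49 145/90/49 135/85/47
130 134/84/45 132/83/45 131/82/45 135/84/46 139/87/47 144/90/48 140/88/48 138/87/47 146/92/49 137/87/47
140 135/84/46 133/82/45 131/81/44 138/104/67 143/108/70 146/110/71 174/131/85 173/130/85 174/131/85 175/131/85
150 135/85/47 132/82/45 131/82/45 177/133/87 190/142/93 101/76/50 181/137/88 182/136/89 191/136/59 171/143/111
160 137/86/47 134/84/45 132/82/45 177/133/86 190/143/93 91/69/44 175/132/87 175/131/85 176/133/87 180/152/120
170 139/87/48 134/84/45 132/82/45 177/133/87 190/142/93 92/68/45 141/89/48 132/83/44 147/92/50 164/132/104
180 204/128/70 135/84/46 136/84/47 172/129/84 188/141/92 101/77/50 140/89/48 134/84/46 147/92/50 145/117/92
190 193/121/65 204/129/69 200/126/68 230/180/117 240/215/139 174/131/85 141/87/48 135/84/45 146/92/50 143/125/100
200 195/121/66 204/128/69 201/127/69 213/160/104 240/213/138 212/159/103 139/86/48 137/86/47 147/92/50 143/120/95
210 90/67/51 201/126/69 202/127/68 193/137/85 240/211/139 228/177/116 129/83/47 138/87/47 147/92/50 135/110/85
220 125/125/120 191/120/65 204/128/69 167/115/70 240/211/137 237/192/125 158/105/62 207/129/71 219/138/74 134/103/77
230 124/124/118 182/116/64 203/126/69 147/94/53 240/209/136 239/200/129 117/85/54 136/86/47 145/92/49 126/95/70
240 124/124/119 192/120/64 202/126/69 197/124/67 240/210/137 240/207/135 239/198/130 129/112/91 106/99/87 78/74/67
```

The left chock is where it was put: its bar is at cols 187–206 and its cleat at rows 140–165, matching the projection. I'm lowering the jar.

```bash
python3 -m pendant '[0,0.002,0.025,0,0,0,0.03,0,0,0.025,0,0,0,0.03,0,0,0.025,0,0,0,0.03,0,0,0.008,0,0,0,0.03,0,0,0.008,0,0,0,0.03,0,0,0.008,0,0,0,0.03,0,0,0,0,0,0,0.03]' && python3 -m pendant '[0,0,0.003,0,0,0,0.03,0,0,0,0,0,0,0.03]'
python3 - <<'E'
from plan import *
o=observe();print(inbrd(o['position']),o['force'],o['width'])
E
```

```text
clock: 55.08
position: [0.5655, -0.0864, 0.0637]
ee_rot: [2.225, 1.943, 0.237]
force: [0.3, -0.6, -0.5]
width: 0.432
gripper_force: 35.0
clock: 55.32
position: [0.5662, -0.0865, 0.0611]
ee_rot: [2.224, 1.943, 0.238]
force: [1.1, -0.0, -0.9]
width: 0.436
gripper_force: 35.0
[0.0204 0.0849 0.0234] [ 1.0943 -0.0225 -0.8556] 0.4359654320304991
```

```bash
python3 -m pendant '[0,0,0.002,0,0,0,0.03,0,0,0,0,0,0,0.03]'; python3 -m pendant '[0,0,0.001,0,0,0,0.03,0,0,0,0,0,0,0.03]'
python3 - <<'E'
from plan import *
o=observe();print(inbrd(o['position']),o['force'],o['width'])
E
```

```text
clock: 55.58
position: [0.5668, -0.0865, 0.0596]
ee_rot: [2.224, 1.942, 0.238]
force: [-3.3, 1.0, 6.6]
width: 0.427
gripper_force: 35.0
clock: 55.82
position: [0.5668, -0.0865, 0.0594]
ee_rot: [2.225, 1.942, 0.24]
force: [-10.6, 1.1, 21.7]
width: 0.431
gripper_force: 35.0
[0.0206 0.0849 0.0217] [-10.6345   1.0707  21.7103] 0.43069519754370467
```

```bash
python3 -m pendant '[0,0,-0.001,0,0,0,0.042,0,0,0,0,0,0,0.046,0,0,0,0,0,0,0.05,0,0,0,0,0,0,0.054,0,0,0,0,0,0,0.058,0,0,0,0,0,0,0.058,0,0,-0.02,0,0,0,0.058,0,0,-0.04,0,0,0,0.058,0,0,-0.05,0,0,0,0.058,0,0,0,0,0,0,0.06]' && python3 -m pendant '[0,0,0,0.12,0,0,0.06,0,0,0,0.12,0,0,0.06,-0.0620,-0.02,-0.06,0,0,0,0.06,-0.0620,-0.02,-0.06,0,0,0,0.06,0,0,-0.03,0,0,0,0.06,0,0,0,0,0,0,0.06,0,0,0,0,0,0,0.06]'
python3 - <<'E'
from meas import *
from plan import *
im,c,o=snap('wrist','w17');print(o['position'],o['force'])
y=yellow(im)
h=cv2.cvtColor(im,cv2.COLOR_RGB2HSV)
n=BR[:,2]
for q in blobs(y,40):
    M=cv2.moments(q);u=np.array((M['m10']/M['m00'],M['m01']/M['m00']));print('cap',u,M['m00'],inbrd(hit(c,u,n=n,p0=brd(0,0,.024))))
# expected outline of each jar leaning in its chock
for yb in(-.085,.085):
    print([proj(c,brd(x,yb+d,.0205)).round() for x,d in((.017,0),(.017,-.053),(.017,.053),(-.0035,0),(.0375,0))])
for r in range(40,240,12):
    s=im[r,225:420:13];print(r,' '.join('%d/%d/%d'%tuple(p) for p in s))
E
```

```text
clock: 57.08
position: [0.5421, -0.0835, 0.1692]
ee_rot: [2.222, 1.94, 0.244]
force: [0.9, -0.2, 0.8]
width: 0.65
gripper_force: 0.0
clock: 57.95
position: [0.5007, -0.1658, 0.279]
ee_rot: [-2.362, -2.066, -0.002]
force: [-1.3, -0.1, -1.2]
width: 0.652
gripper_force: 0.0
[ 0.5007 -0.1658  0.279 ] [-1.2987 -0.0514 -1.1625]
[array([327., 245.]), array([325., 286.]), array([328., 201.]), array([309., 244.]), array([345., 247.])]
[array([333.,  92.]), array([331., 144.]), array([335.,  36.]), array([313.,  92.]), array([353.,  92.])]
40 184/118/66 169/108/60 179/115/63 173/109/62 183/117/65 177/112/63 242/165/92 200/157/125 247/197/164 246/195/163 247/187/119 249/179/99 247/175/96 250/182/102 177/105/61
52 179/113/63 174/109/62 184/116/66 174/111/62 222/170/113 232/182/120 255/247/179 160/62/42 254/254/252 255/255/255 250/191/124 249/180/99 248/174/96 251/185/102 179/106/63
64 172/110/63 179/114/64 186/117/67 176/112/63 224/172/114 127/89/55 149/99/59 250/238/211 255/51/37 156/161/111 249/179/100 250/181/100 248/175/98 250/182/101 182/106/63
76 177/113/63 184/117/66 183/117/65 178/113/65
[... 1682 characters left out ...]
/96
196 169/170/162 165/166/157 232/153/84 244/167/93 184/118/68 188/120/69 193/123/69 180/115/65 201/135/85 231/151/84 249/177/99 251/187/103 253/193/106 191/112/67 78/82/97
208 44/41/43 58/54/55 176/176/169 242/165/92 255/250/188 255/248/185 255/249/185 237/191/157 222/182/166 235/189/160 248/176/98 252/187/105 253/193/107 188/111/66 91/110/148
220 194/192/196 106/99/100 174/175/166 241/163/91 255/250/189 253/191/107 250/180/100 253/242/217 254/253/247 254/253/247 247/173/96 252/188/104 252/192/105 184/109/64 76/95/130
232 90/85/85 168/166/160 211/135/76 239/163/89 255/250/189 252/189/105 248/176/98 236/233/187 239/149/126 234/232/218 246/172/97 251/187/104 244/168/94 178/105/64 96/118/153
```

Run:
```python
from meas import *
from plan import *
im=cv2.imread('pics/w17.png')[:,:,::-1].astype(float);o=observe();c=campose('wrist',o);n=BR[:,2]
ch=im/im.sum(2,keepdims=True);d=np.abs(ch-np.array([.465,.343,.192])).sum(2)>.06
for r in(42,52,70,80,90,100,112,124,134,140,148,208,215,222,230,236):
    xs=np.nonzero(d[r,306:372])[0]+306
    if len(xs)<8: print(r,'-');continue
    g=max(np.split(xs,np.nonzero(np.diff(xs)>3)[0]+1),key=len);a,b=g[0],g[-1]
    print(r,a,b,inbrd(hit(c,((a+b)/2,r),n=n,p0=brd(0,0,.024)))[:2])
```

```text
42 312 354 [0.0154 0.1316]
52 306 354 [0.0128 0.1226]
70 306 353 [0.0129 0.1059]
80 306 353 [0.0133 0.0964]
90 306 352 [0.0131 0.0867]
100 306 352 [0.0135 0.0769]
112 306 350 [0.0129 0.065 ]
124 306 350 [0.0134 0.0528]
134 306 349 [0.0132 0.0425]
140 311 348 [0.0156 0.0363]
148 -
208 306 345 [ 0.014  -0.0389]
215 306 346 [ 0.0148 -0.047 ]
222 306 346 [ 0.0151 -0.0553]
230 306 345 [ 0.0149 -0.065 ]
236 306 353 [ 0.0197 -0.0718]
```

Both jars sit at their expected places: the uphill edges are at cols about 352 and 345 against projections of 353 and 345, the yaw error is small, and both are centred on their chocks. The gripper is clear, so I'm handing in.

```bash
python3 -c "
from cell import *
print(sign_off())"
```

```text
the job is handed in; nothing more can be done
None
```

I handed the job in at about 58 s of robot time: both knobs are tight at their stops (left, then right), and both jars lie on the board against their own chocks; no verdict came back, I never saw a third jar, and I broke the brief by viewing 16 pictures instead of at most 14.

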